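Clear the hammer from the sole press, then press a sandal sole

ROBOT

A 6-joint arm with a two-finger parallel gripper is mounted at the origin on the work surface. World frame = base frame: x ahead of the robot, y to its left, z up, the work surface at z = 0. Lengths are in m, angles in degrees, forces in N, time in s.
With the tool pointing down it reaches from about 0.25 to 0.725 m from the base axis. Payload 9.7 kg.
Tool frame: the origin (TCP) lies at the very end of the fingers, on their centre line; the grasp point (between the pads) lies 19 mm behind it (bot.grip_point_offset is the z of the grasp point in the tool frame, in m); z points along the fingers, x is the direction in which the jaws open and shut, and the axes are right-handed (so a half turn about z gives the same grasp; the last joint's range is limited). The gripper opens to 85 mm and grips with 20 to 120 N. Pads are 22 mm wide; open, the fingers measure 114 mm over their backs; the gripper's body (76 mm by 85 mm) begins 54 mm behind the grasp point. The pads swing forward as they close: fully open they stand 13 mm farther back than shut.
Start: joints at [66.578, 4.979, 10.078, 95.1, 0, 90], TCP at [0.219, 0.505, 0.231] pointing down, gripper open.
Joint ranges: [-179.16, 179.16], [-48.56, 103.87], [-65.8, 70.77], [-126.05, 130.52], [-82.76, 87.17], [-180, 180]. Speed limits (degrees/s): [127.2, 127.2, 147.25, 180, 180, 180].

INTERFACE

Orientations are given as [roll, pitch, yaw] about the fixed x, y, z axes, in that order (R = Rz(yaw) Ry(pitch) Rx(roll)).
In Python, from workcell import get_obs, viewer, job_done, bot gives the robot as it stands.
- The arm moves only by the shell command python3 -m handwheel 'ROWS' [FORCE]. ROWS is JSON, a list of rows, each a list of 5 numbers: the closure, from 0 (fully open) to 1 (shut), then the shift along the world's x, y, z in m, then the turn about the world's z in degrees. A call has 1 to 5 rows; each row is the pose to reach, as a shift and turn from the pose measured when the call began; what a row does not reach only later rows make up. A row lasts 1/10 s, in which the tool goes at most 50 mm and 8.59 degrees, less where a joint would pass 70% of its speed; a pose out of reach is approached as far as the arm can. A call with a gripper value outside its range is refused whole. The fingers move at their own pace and stop on an object; FORCE is the grip in N (left out, the last holds). Time passes only in rows, so rows that repeat a pose let the fingers close. It gives the time, the measured TCP pose, the force and the opening at its end, in the units of the state.
- get_obs(): the state, without advancing time (a new reading comes with each control period).
- viewer.camera(name): name is "side" or "top"; returns a dict with "color" (400x640x3 uint8, blue, green, red), "K" (3x3 intrinsics, pixels), "dist_coeffs" ([k1, k2, p1, p2, k3] as OpenCV has them; the pictures are not rectified), "origin" and "orientation" of the camera in the world. Camera axes: x right, y down, z forward; pixel columns grow to the right and rows downward; lengths in m; the calibration is good to about 2 mm. A picture is of the moment at which its call begins. There is no depth.
- job_done(): hands the job in, once; it reports no verdict.
The state is a dict: "time": time; "q": joint angles; "qd": joint speeds; "joint_efforts": joint torques, N m; "ee_pos": TCP position; "tcp_rot": TCP orientation; "wrist_force": force on the tool from outside, world axes, zero at the start; "torque": the same for the moment, N m; "opening": finger opening in m.
Only numpy, scipy, OpenCV 4.12 (cv2) and the standard library are available. Lean on these libraries where they do the work, as an engineer would, in place of code of your own. Each camera call takes 0.05 s, during which the arm holds its last target.

TASK

The small lever press is wanted for the freshly cemented sandal sole, but a hammer has been left on its cushion: take the hammer out and lay it down, without dropping it, flat in the aluminium tool tray. Then put the sole on the cushion, tread down and toe first, square to the press and with its forepart centred between cushion and platen, the heel left sticking out at the front; let go of it and bring the lever all the way down so that the press stays clamped on the sole. Leave the other things on the bench where they are.

Things in the scene. Friction and masses are not known exactly. Their poses are not given: they have to be found in the camera images.
- cushion (a point): Centre of the TOP face of the press's black rubber cushion (130 long in x, 100 wide in y), 40 mm above the bench. Axes of the press: x from its front (the side towards the robot, where soles go in) to its back, y to its left, z up
- press: Dark green press, fixed to the bench; origin on the bench under cushion, same axes. Base plate 210 x 250, top 25 mm above the bench, reaching 105 mm in front of the origin. Two steel columns of 26 mm diameter at x = 0, y = -85 and +85 carry the head casting (210 wide, x = -90 to +35, 165 to 225 mm above the bench), which overhangs cushion and platen at the front. Open at front and back between the columns
- platen_face (a point): Centre of the underside of the platen, a plate 130 x 100 straight above the cushion, 45 mm thick. With the lever up it hangs 72 mm above the cushion, and the head overhangs its front edge by 25 mm, so a gripper that works close to it must lean back towards the robot. Axes as the press. The platen gives on springs by up to 12 mm (3 N per mm)
- platen: The same platen as a body (the pressing plate); its origin is not on the plate: use platen_face
- lever (a joint): Press lever at the right side (-y) of the press: 0 = up (pointing towards the robot and 35 degrees upward), 1.134 = all the way down at its stop (30 degrees downward). Stiff (about 3 N at the grip, about 9 N when the platen squeezes a sole); stays where it is left; lowers the platen by 45 mm per rad
- lever_grip (a point): Middle of the lever's black grip sleeve (25 mm diameter, 75 mm long along the lever, 155 mm from the hinge axis). It moves on an arc about lever_hub in the upright plane y = -160 of the press. It can be pushed down from above
- lever_hub (a point): Point on the lever's hinge axis (which runs along the press's y) in the plane of the lever, 200 mm above the bench, 160 mm to the right of the press's middle; axes as the press
- hammer_handle (a point): On the axis of the hammer's round handle, 35 mm from the butt: grip here or 15 mm nearer the head, 22 to 24 mm thick. x along the handle to the head. Light wooden handle, 0.26 kg, 181 long, lying flat with its axis 16 mm above its support; starts on the cushion, head under the platen, 50 to 75 mm of handle out in front. Balance point about 110 mm from here
- hammer_head (a point): Middle of the hammer's steel head, 130 mm from hammer_handle; the head lies crosswise, 83 long, 32 thick at both ends
- hammer: The hammer as a body; its origin lies at its underside, 85 mm from hammer_handle towards the head; x to the head
- tray_floor (a point): Middle of the floor of the shallow aluminium tool tray (outside 260 x 150, walls 4 mm thick, rim 20 mm above this floor, floor 4 mm above the bench); x along its length, pointing away from the robot. Fixed, empty, at one side of the press
- sole_center (a point): Middle of the loose sandal sole, half-way up its 26 mm; x from heel to toe, z up (tread below). Black with a tan line round the edge, 180 long: heel end at x = -90, toe at +90; heel sides straight and parallel, 54 mm apart, from x = -63 to -20; forepart 74 mm wide at x = 33. 0.16 kg, stiff, starts flat on the bench, toe away from the robot
- sole_forepart (a point): Centre of the sole's forepart (the front 130 mm, the part to be pressed), 25 mm towards the toe from sole_center, half-way up
- sole: The sole as a body; its origin lies on its underside, straight below sole_center; same axes
- cement_tin_s (a point): Middle of the grey-lidded cement tin (76 mm diameter, 105 high) with a yellow label, half-way up. Bystander: leave it alone
- shoe_last_s (a point): Middle of the green plastic shoe last (175 long, 85 high), near its middle. Bystander: leave it alone
- tape_roll_s (a point): Middle of the yellow roll of edging tape (90 mm diameter, 22 high) lying on the bench, half-way up. Bystander: leave it alone
- pincers_s (a point): Middle of the steel pincers with red sleeves (175 long, 18 high) lying on the bench. Bystander: leave it alone
There are look-alikes about, which are no part of the job. What is shaped like the sole but green or turquoise is not meant.

How it is judged:
By the outcome, as a careful person would: the job done as asked, in the order asked, and still so for the second after the job is handed in, with the robot touching nothing.
It also fails if it takes over 72 s, if anything falls off the work surface, if the arm or the gripper's body presses on something with over 40 N, if the wrist force passes 120 N, or if a joint passes its speed limit or range.

## Working session

There is one attempt and no reset: what is moved stays moved. The work goes in short steps, Python scripts to look and compute and a shell command to move; the robot and the scene stay as the last step left them, time stands still between calls to the robot, and variables do not carry over. Pictures are saved under pics/ and viewed, and the job is handed in when it is done.

```bash
ls; mkdir -p pics; python3 - <<'E'
from workcell import get_obs, viewer, bot
import cv2
o=get_obs(); print(o)
print(bot.grip_point_offset)
for n in("side","top"):
    c=viewer.camera(n); cv2.imwrite(f"pics/{n}0.png",c["color"]); print(n,c["K"],c["dist_coeffs"],c["origin"],c["orientation"])
E
```

```text
pics
{'time': 0.0, 'q': array([ 6.65771782e+01,  5.01062467e+00,  1.00349674e+01,  9.50995601e+01,
       -1.62092543e-03,  9.00010764e+01]), 'qd': array([ 0.06943716, -0.03674537, -0.01823897,  0.08162918,  0.06516222,
       -0.04877315]), 'joint_efforts': array([-5.90723466e-04, -5.20397830e+01,  4.64792204e+01,  1.64007564e-02,
        8.86619341e-05, -2.19160050e-06]), 'ee_pos': array([0.21854958, 0.50446659, 0.23059223]), 'tcp_rot': array([1.79998378e+02, 7.52173987e-02, 6.65761018e+01]), 'wrist_force': array([ 0.01912049, -0.39150646,  0.35869893]), 'torque': array([-0.01367594, -0.00178106, -0.01197081]), 'opening': 0.08548441500047843}
-0.0187
side [[428.03711258   0.         316.80710382]
 [  0.         428.03711258 202.85432946]
 [  0.           0.           1.        ]] [0.00515683 0.         0.         0.         0.        ] [0.3160823  1.21661705 1.01899105] [-125.9206943     0.53365033 -170.78248397]
top [[391.63016271   0.         318.11124667]
 [  0.         391.63016271 200.77848092]
 [  0.           0.           1.        ]] [-0.01481649  0.          0.          0.          0.        ] [0.43305694 0.09771584 1.59962199] [-1.77061790e+02  1.48310937e-01 -9.16403459e+01]
```

View pics/side0.png

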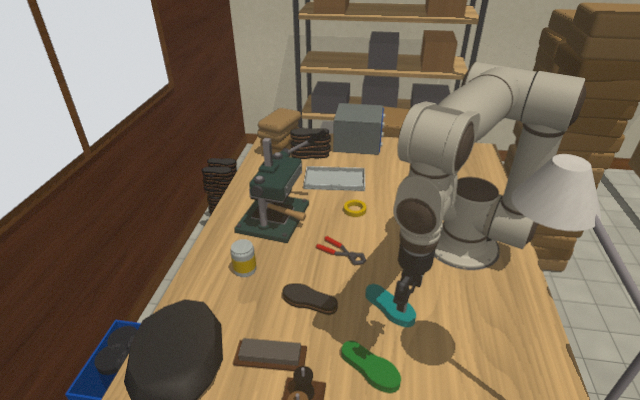

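View pics/top0.png

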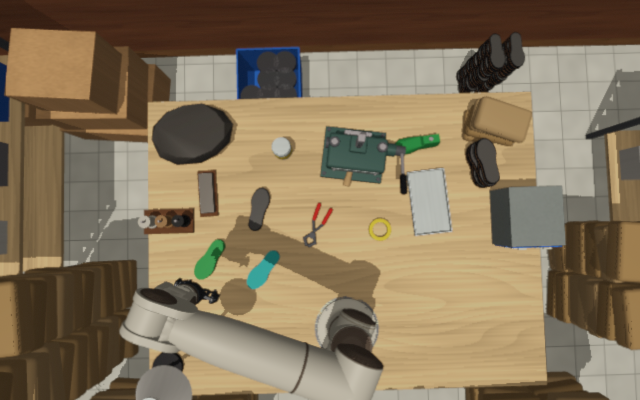

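```bash
cat > h.py <<'E'
from workcell import get_obs, viewer, bot
import cv2, numpy as np
from scipy.spatial.transform import Rotation as Ro
def cam(n):
    c=viewer.camera(n); c["R"]=Ro.from_euler('xyz',c["orientation"],degrees=True).as_matrix(); return c
def ray(c,uv):
    p=cv2.undistortPoints(np.array(uv,float).reshape(-1,1,2),c["K"],np.array(c["dist_coeffs"]))[:,0]
    return np.c_[p,np.ones(len(p))]@c["R"].T
def onz(c,uv,z):
    d=ray(c,uv); o=np.array(c["origin"]); return o+d*((z-o[2])/d[:,2])[:,None]
def proj(c,P):
    P=np.array(P,float).reshape(-1,3); R=c["R"]; t=-R.T@np.array(c["origin"])
    return cv2.projectPoints(P,cv2.Rodrigues(R.T)[0],t,c["K"],np.array(c["dist_coeffs"]))[0][:,0]
def crop(c,x0,y0,x1,y1,s,f,pts=None):
    im=cv2.resize(c["color"][y0:y1,x0:x1],None,fx=s,fy=s,interpolation=cv2.INTER_CUBIC)
    if pts is not None:
        for p in pts: cv2.circle(im,(int((p[0]+.5-x0)*s),int((p[1]+.5-y0)*s)),2,(0,0,255),-1)
    cv2.imwrite("pics/"+f,im)
E
python3 - <<'E'
from h import *
t=cam("top"); crop(t,300,110,460,240,5,"t1.png"); crop(t,190,170,300,295,4.5,"t2.png")
s=cam("side"); crop(s,220,125,380,245,5,"s1.png"); crop(s,260,270,420,390,4.5,"s2.png")
E
```

```text
(no output)
```

View pics/t1.png

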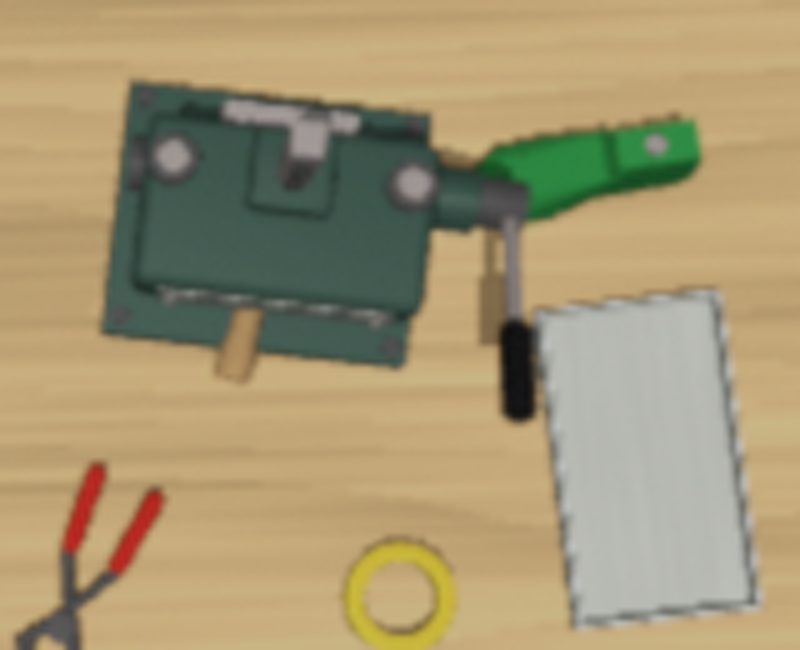

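View pics/t2.png

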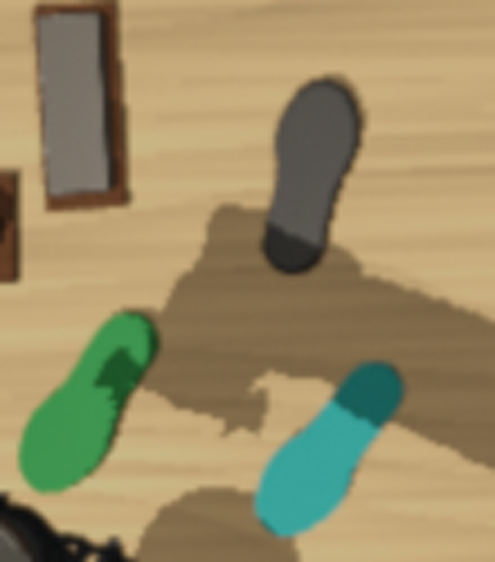

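View pics/s1.png

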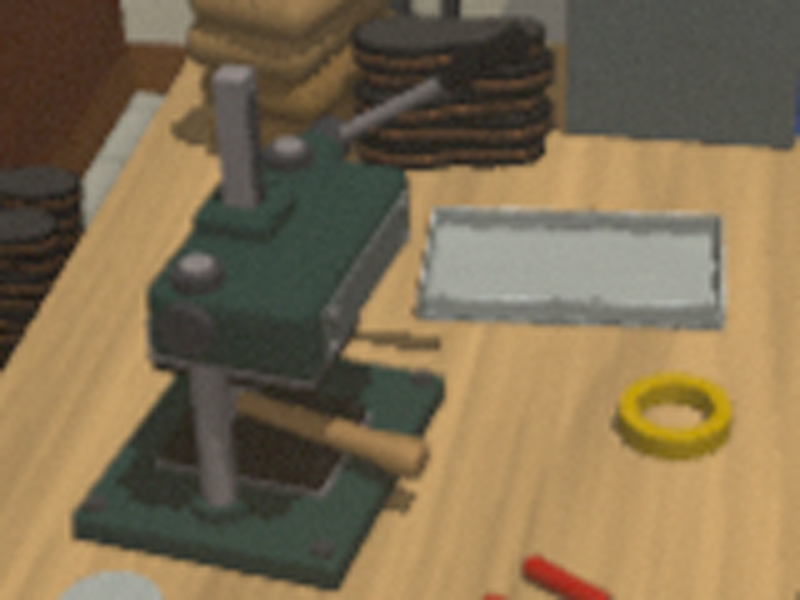

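View pics/s2.png

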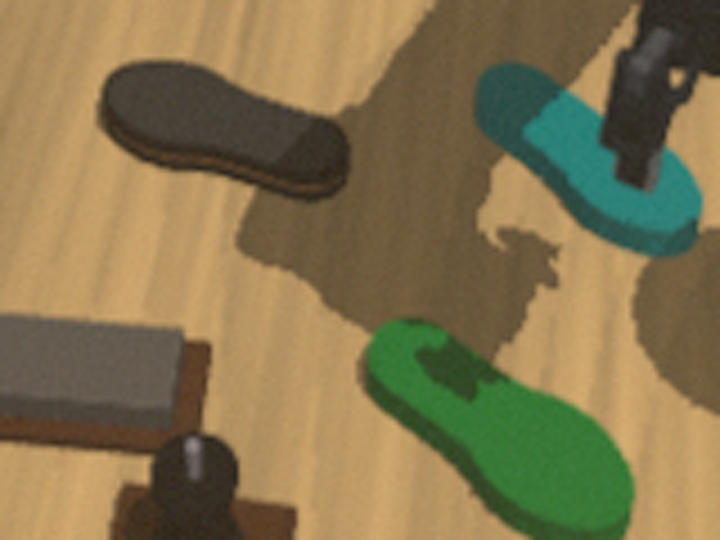

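```bash
cat > fit.py <<'E'
from h import *
from scipy.optimize import least_squares
def fit(obs,P,x0):  # obs list of (cam,uv), P local pts
    def T(x): 
        R=Ro.from_euler('z',x[2]).as_matrix(); return P@R.T+[x[0],x[1],0]
    def f(x):
        W=T(x); return np.concatenate([proj(c,w)[0]-uv for (c,uv),w in zip(obs,W)])
    r=least_squares(f,x0,loss='soft_l1'); return r.x,f(r.x).reshape(-1,2)
E
python3 - <<'E'
from fit import *
t=cam("top"); s=cam("side")
a=lambda u,v:(t,np.array([300+u/5-.4,110+v/5-.4])); b=lambda u,v:(s,np.array([220+u/5-.4,125+v/5-.4]))
obs=[a(133,80),a(430,114),a(403,367),a(103,332), b(337,587),b(75,538),b(75,513),b(443,378)]
P=np.array([[.105,.125,.025],[.105,-.125,.025],[-.105,-.125,.0],[-.105,.125,0.],[-.105,.125,0],[.105,.125,0],[.105,.125,.025],[-.105,-.125,.025]])
x,r=fit(obs,P,[.55,0,0]); print(x,np.degrees(x[2]));print(r.round(1))
R=Ro.from_euler('z',x[2]).as_matrix(); W=lambda p:np.array(p)@R.T+[x[0],x[1],0]
box=lambda x0,x1,y0,y1,z0,z1:[[i,j,k] for i in(x0,x1) for j in(y0,y1) for k in (z0,z1)]
pts=W(box(-.105,.105,-.125,.125,0,.025)+box(-.09,.035,-.105,.105,.165,.225)+[[0,.085,.225],[0,-.085,.225],[0,-.16,.2],[-.155*np.cos(.611),-.16,.2+.155*np.sin(.611)]]+box(-.065,.065,-.05,.05,.04,.04))
crop(t,300,110,460,240,5,"t3.png",proj(t,pts)); crop(s,220,125,380,245,5,"s3.png",proj(s,pts))
# tray
obs=[a(537,310),a(718,290),a(760,605),a(577,627), b(435,208),b(722,215)]
P=np.array([[.13,.075,.024],[.13,-.075,.024],[-.13,-.075,.024],[-.13,.075,.024],[.13,-.075,.024],[-.13,-.075,.024]])
y,r=fit(obs,P,[.45,-.15,0]);print("tray",y,np.degrees(y[2]));print(r.round(1))
E
```

```text
[ 0.7011617  -0.04920226 -0.14381708] -8.240111676236182
[[-0.4 -0.9]
 [ 1.3 -0.7]
 [ 0.2  0.4]
 [-0.4  0.4]
 [ 0.5  1.3]
 [-0.   0.2]
 [-0.9 -0. ]
 [ 1.  -1.2]]
tray [ 0.50042605 -0.34785182  0.0883747 ] 5.0634971786860286
[[-0.4 -0.4]
 [ 0.1 -0.6]
 [ 0.3  0.3]
 [-0.1  0.3]
 [-0.1 -0.3]
 [ 0.5 -0. ]]
```

View pics/t3.png

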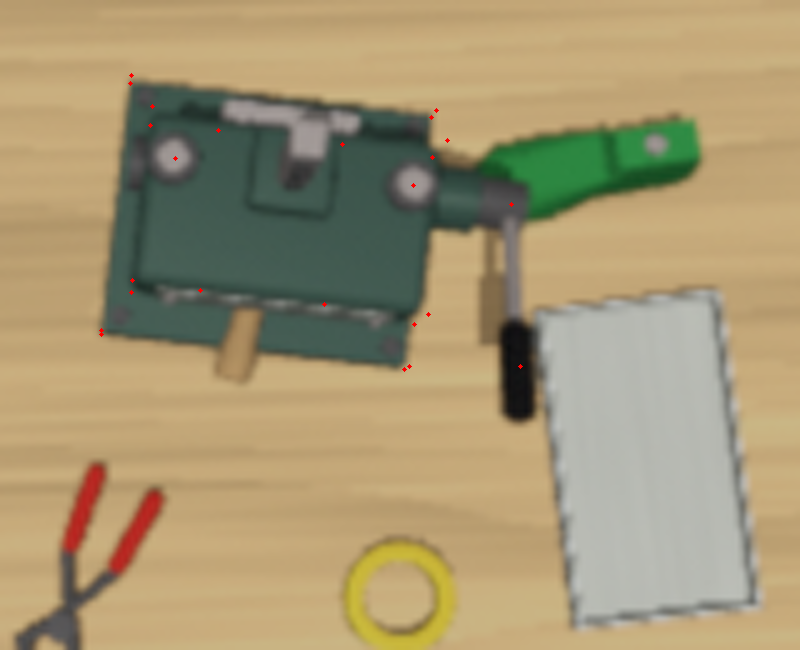

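View pics/s3.png

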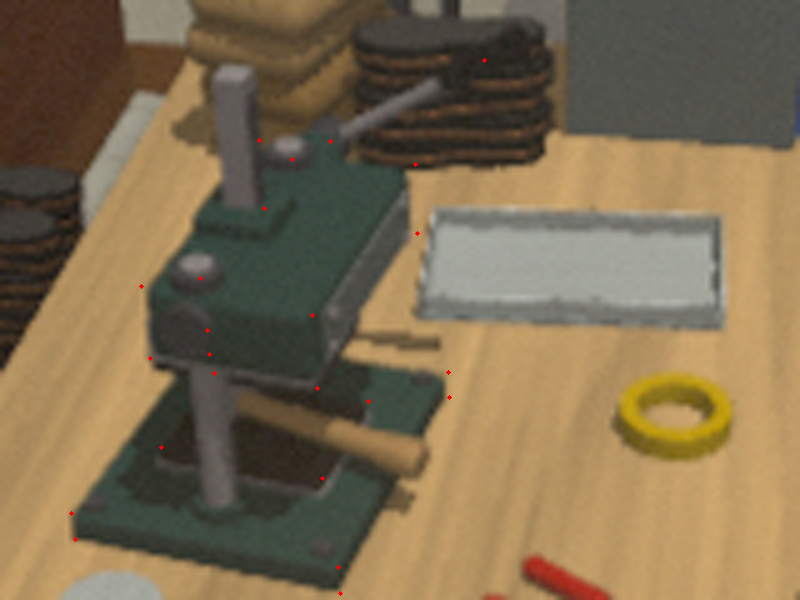

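```bash
cat > sole.py <<'E'
from h import *
def solemask(t,box,thr=85):
    x0,y0,x1,y1=box; im=t["color"][y0:y1,x0:x1]; 
    m=(im.max(2)<thr).astype(np.uint8)
    n,l,st,_=cv2.connectedComponentsWithStats(m); i=1+np.argmax(st[1:,4]); m=(l==i).astype(np.uint8)
    c=max(cv2.findContours(m,cv2.RETR_EXTERNAL,cv2.CHAIN_APPROX_NONE)[0],key=cv2.contourArea)[:,0]+[x0,y0]
    return m,c.astype(float)
E
python3 - <<'E'
from sole import *
t=cam("top")
for thr in (85,95,105):
    m,c=solemask(t,(235,175,285,240),thr)
    W=onz(t,c,.020)[:,:2]
    # long axis = max distance pair
    r=cv2.minAreaRect((W*1000).astype(np.float32)); print(thr,m.sum(),r)
    D=np.linalg.norm(W[:,None]-W[None],axis=2); i,j=np.unravel_index(D.argmax(),D.shape); print(D.max(),W[i],W[j],np.degrees(np.arctan2(*(W[i]-W[j])[::-1])))
    M=W.mean(0)
crop(t,235,175,285,240,8,"sm.png",c)
a=lambda u,v:[300+u/5-.4,110+v/5-.4]
print("handle",onz(t,[a(233,381),a(235,340),a(249,310),a(220,372),a(249,380),a(233,309),a(262,312)],.056))
E
```

```text
85 244 ((486.7515563964844, 338.6478576660156), (64.53799438476562, 174.84063720703125), 76.72899627685547)
0.17502594488505024 [0.40408798 0.36898595] [0.57241138 0.32101392] 164.0924939751777
95 609 ((487.4365234375, 338.8026123046875), (70.5567626953125, 174.7786102294922), 79.7498779296875)
0.17606697479246616 [0.40408798 0.36898595] [0.57229396 0.31696355] 162.81431690309466
105 626 ((487.493408203125, 339.1169128417969), (71.1977767944336, 175.98828125), 79.75173950195312)
0.1784039914886952 [0.40420166 0.37301677] [0.57217655 0.31291336] 160.31219049810286
handle [[ 0.56845438 -0.01327716  0.056     ]
 [ 0.60096029 -0.01591519  0.056     ]
 [ 0.62450581 -0.02777922  0.056     ]
 [ 0.57588955 -0.00322983  0.056     ]
 [ 0.56888339 -0.02595092  0.056     ]
 [ 0.6256669  -0.01513296  0.056     ]
 [ 0.6226173  -0.03802249  0.056     ]]
```

View pics/sm.png

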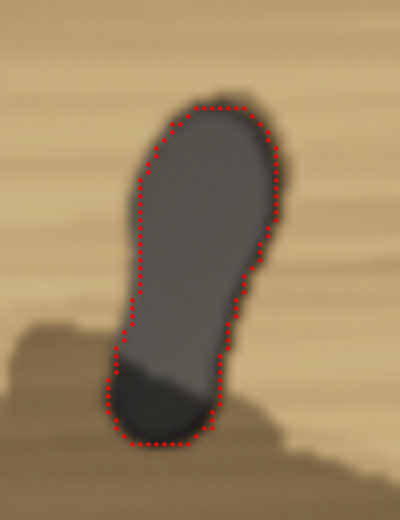

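The black sole with the tan edge, top (259,208), is the one meant. The green (210,258) and turquoise (263,269) soles are the wrong colour, and the crop confirms the tan line. I'll do the hammer first.

```bash
python3 -m handwheel '[[0,0.018,-0.046,0,2],[0,0.036,-0.092,0,4],[0,0.054,-0.138,0,6],[0,0.072,-0.184,0,8],[0,0.090,-0.230,0,10]]'
python3 -m handwheel '[[0,0.018,-0.046,0,0],[0,0.036,-0.092,0,0],[0,0.054,-0.138,0,0],[0,0.072,-0.184,0,0],[0,0.090,-0.230,-0.03,0]]'
python3 - <<'E'
from h import *
o=get_obs();print(o['q'].round(1))
t=cam("top"); 
m,c=solemask=__import__('sole').solemask(t,(235,175,285,240),95)
crop(t,235,175,285,240,8,"sm2.png",c)
crop(t,300,110,460,240,5,"t4.png")
E
```

```text
time: 0.85
ee_pos: [0.3088, 0.2729, 0.2312]
tcp_rot: [180.0, -0.0, 76.7]
wrist_force: [1.1, 0.6, -0.5]
opening: 0.0858
time: 1.35
ee_pos: [0.3979, 0.0469, 0.2077]
tcp_rot: [179.7, -0.1, 76.7]
wrist_force: [1.3, -0.0, -0.7]
opening: 0.0853
[  6.7 -16.1 -12.   93.8  -0.   20.1]
```

View pics/sm2.png

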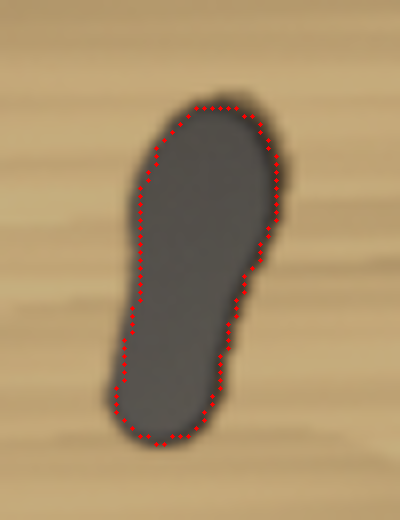

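View pics/t4.png

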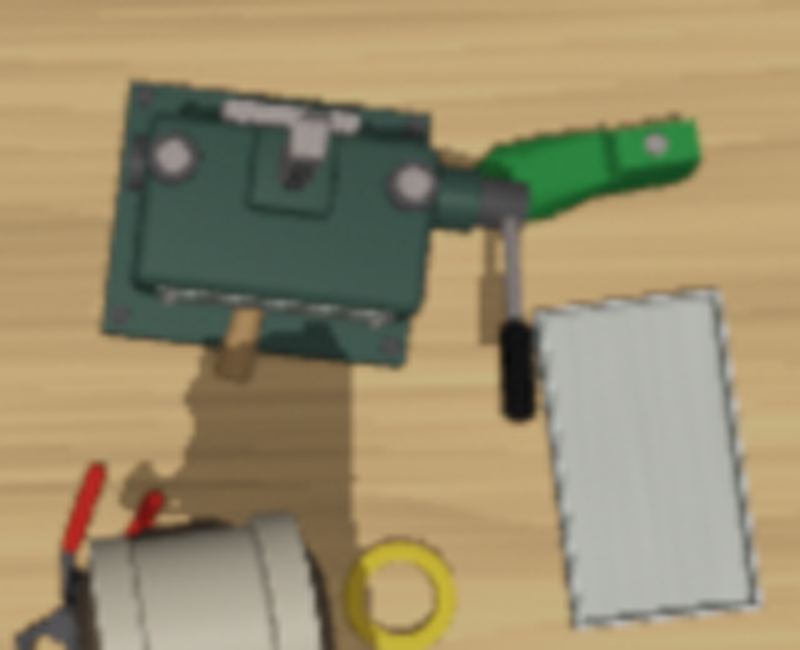

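```bash
python3 -m handwheel '[[0,0.024,-0.010,-0.020,0],[0,0.048,-0.020,-0.054,0],[0,0.072,-0.030,-0.088,0],[0,0.096,-0.040,-0.122,0],[0,0.114,-0.048,-0.156,0]]'
python3 -m handwheel '[[0,0.003,-0.001,-0.008,0],[0,0.003,-0.001,-0.008,0]]'
python3 - <<'E'
from h import *
t=cam("top"); s=cam("side")
crop(t,300,110,460,240,5,"t5.png"); crop(s,220,125,380,245,5,"s5.png")
E
```

```text
time: 1.9
ee_pos: [0.5129, -0.0061, 0.0444]
tcp_rot: [180.0, 0.1, 76.4]
wrist_force: [-0.1, 0.2, 0.9]
opening: 0.0855
time: 2.1
ee_pos: [0.5148, -0.0071, 0.035]
tcp_rot: [-179.8, 0.2, 76.4]
wrist_force: [0.3, -0.0, 0.3]
opening: 0.0857
```

View pics/t5.png

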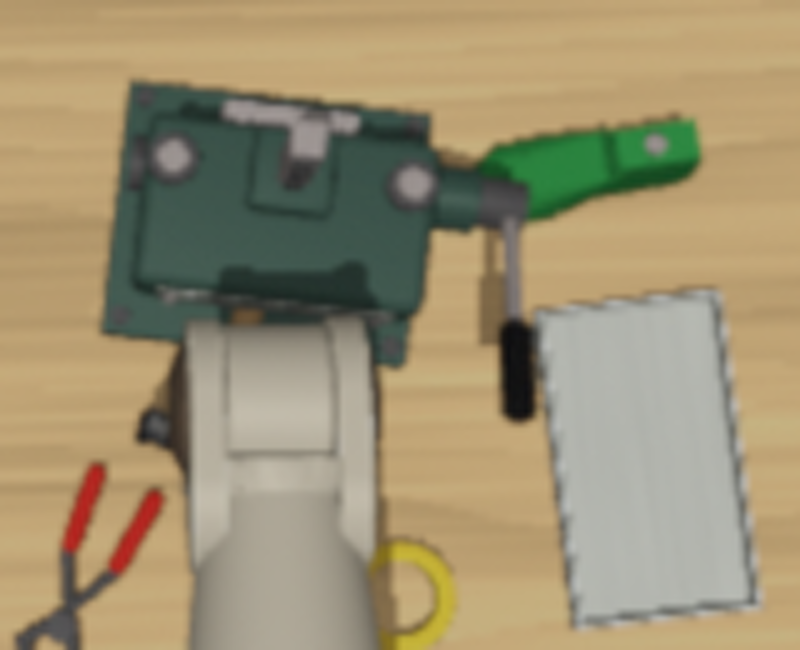

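View pics/s5.png

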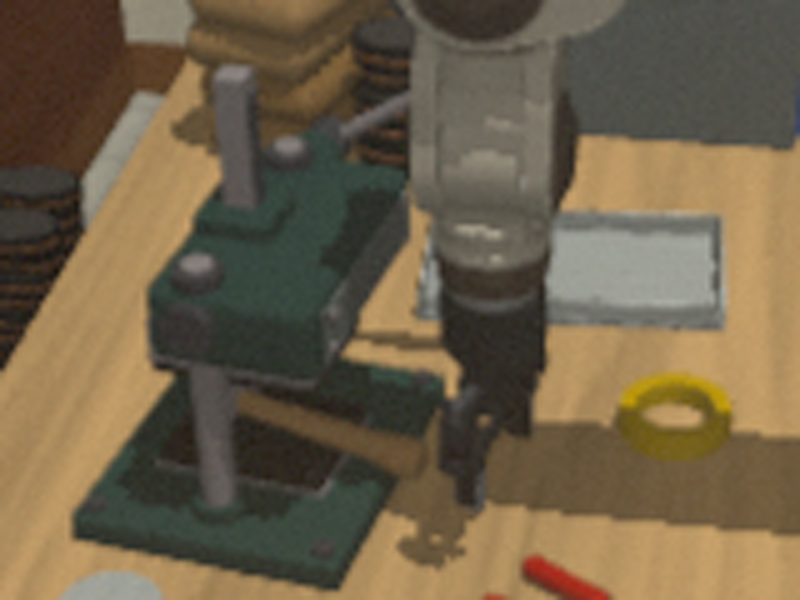

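```bash
python3 -m handwheel '[[0,0.020,-0.003,0.007,0],[0,0.040,-0.006,0.007,0],[0,0.050,-0.007,0.007,0],[0,0.056,-0.008,0.007,0],[0,0.058,-0.008,0.007,0]]'
python3 - <<'E'
from h import *
t=cam("top"); s=cam("side")
crop(t,300,110,460,240,5,"t6.png"); crop(s,220,125,380,245,5,"s6.png")
E
```

```text
time: 2.7
ee_pos: [0.574, -0.0146, 0.0454]
tcp_rot: [179.9, 0.1, 76.5]
wrist_force: [-0.9, -0.9, 1.0]
opening: 0.0856
```

View pics/s6.png

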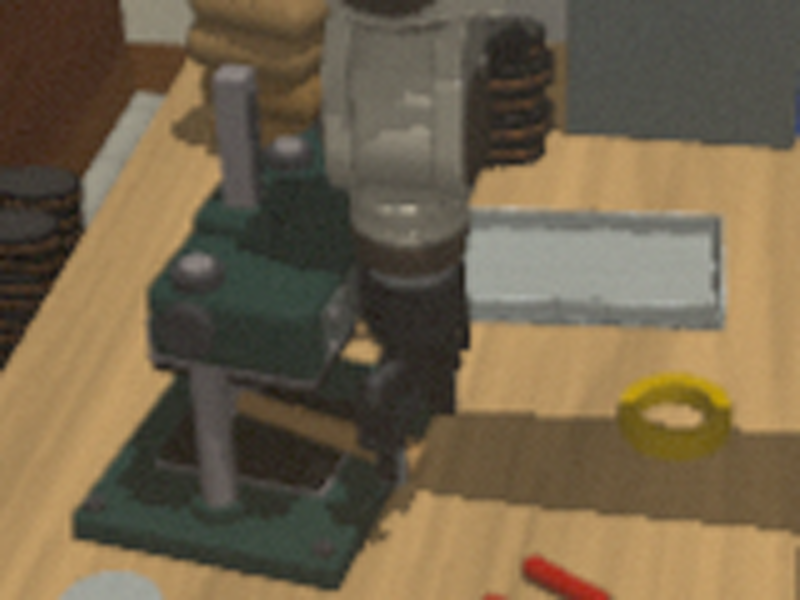

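```bash
python3 -m handwheel '[[0,0.002,-0.001,-0.001,0],[0,0.004,-0.001,-0.002,0],[0,0.005,-0.001,-0.002,0]]'
python3 -m handwheel '[[0.5,0,0,0,0],[0.8,0,0,0,0],[0.9,0,0,0,0],[0.9,0,0,0,0],[0.9,0,0,0,0]]' 60
```

```text
time: 3.1
ee_pos: [0.5754, -0.0155, 0.0429]
tcp_rot: [-179.8, 0.2, 76.5]
wrist_force: [-31.1, 2.0, 12.2]
opening: 0.0853
time: 3.6
ee_pos: [0.5752, -0.0155, 0.0429]
tcp_rot: [-179.7, 0.2, 76.5]
wrist_force: [-3.8, -1.3, 1.9]
opening: 0.0294
```

```bash
python3 -m handwheel '[[1,-0.001,0,0,0],[1,-0.001,0,0,0],[1,-0.001,0,0,0]]' 80
```

```text
time: 3.9
ee_pos: [0.5748, -0.0155, 0.0433]
tcp_rot: [-179.8, 0.2, 76.5]
wrist_force: [2.3, -0.0, 1.2]
opening: 0.0285
```

```bash
python3 -m handwheel '[[1,-0.010,0.002,0,0],[1,-0.022,0.005,0,0],[1,-0.034,0.008,0,0],[1,-0.044,0.010,0,0],[1,-0.050,0.0115,0,0]]' 80
python3 - <<'E'
from h import *
t=cam("top"); s=cam("side")
crop(t,300,110,460,240,5,"t7.png"); crop(s,220,125,380,245,5,"s7.png")
E
```

```text
time: 4.4
ee_pos: [0.5238, -0.0038, 0.0432]
tcp_rot: [-179.8, 0.2, 76.5]
wrist_force: [1.4, -0.8, 0.1]
opening: 0.0288
```

View pics/s7.png

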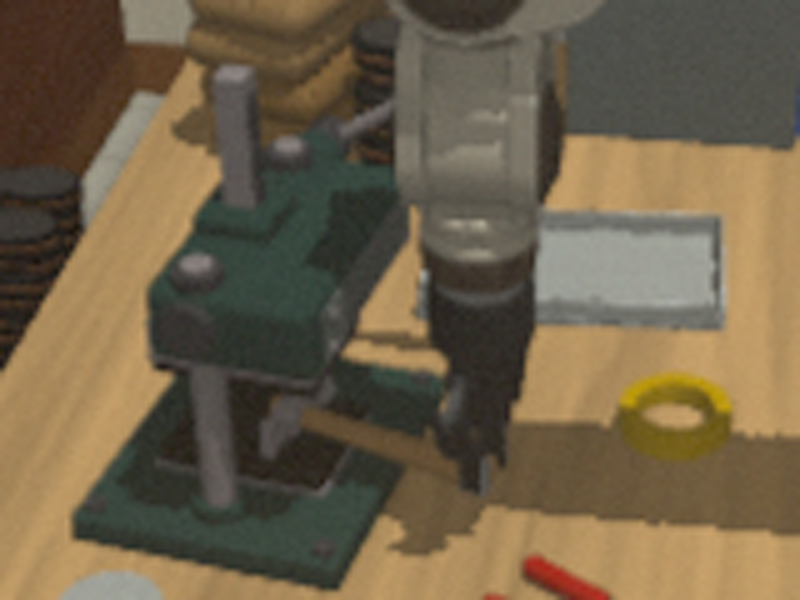

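View pics/t7.png

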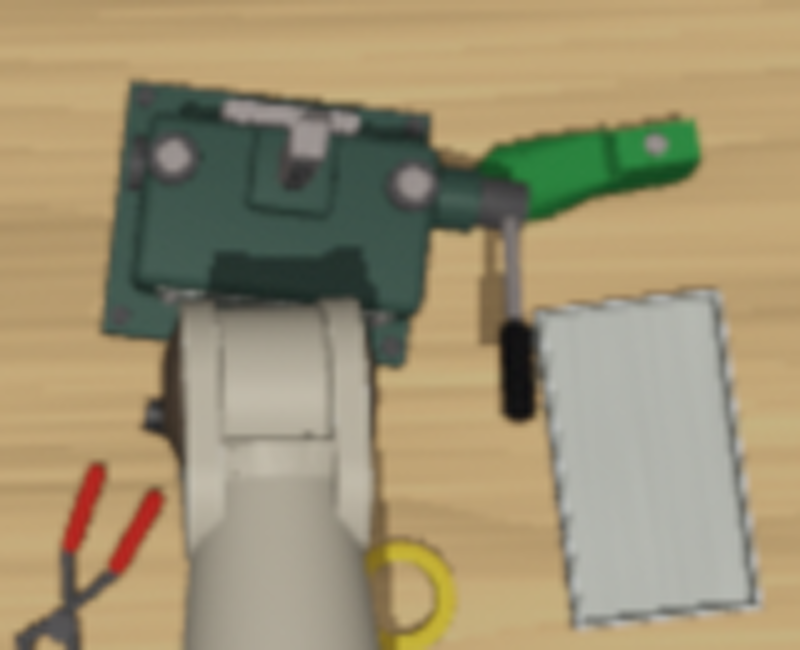

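```bash
python3 -m handwheel '[[0.3,0,0,0,0],[0.3,0,0,0,0],[0.3,0.020,-0.0045,0,0],[0.3,0.038,-0.009,0,0],[0.3,0.038,-0.009,0,0]]' 100
python3 -m handwheel '[[0.8,0,0,0,0],[1,0,0,0,0],[1,0,0,0,0],[1,0,0,0,0],[1,0,0,0,0]]' 100
```

```text
time: 5.0
ee_pos: [0.5634, -0.0133, 0.0429]
tcp_rot: [-179.8, 0.2, 76.4]
wrist_force: [-1.5, -0.2, 0.1]
opening: 0.0597
time: 5.5
ee_pos: [0.5629, -0.0132, 0.043]
tcp_rot: [-179.8, 0.2, 76.4]
wrist_force: [-2.0, -0.3, 0.0]
opening: 0.0154
```

```bash
python3 - <<'E'
from h import *
s=cam("side")
print(get_obs()['opening']);crop(s,260,185,340,245,9,"s8.png")
E
```

```text
0.015229780053059656
```

View pics/s8.png

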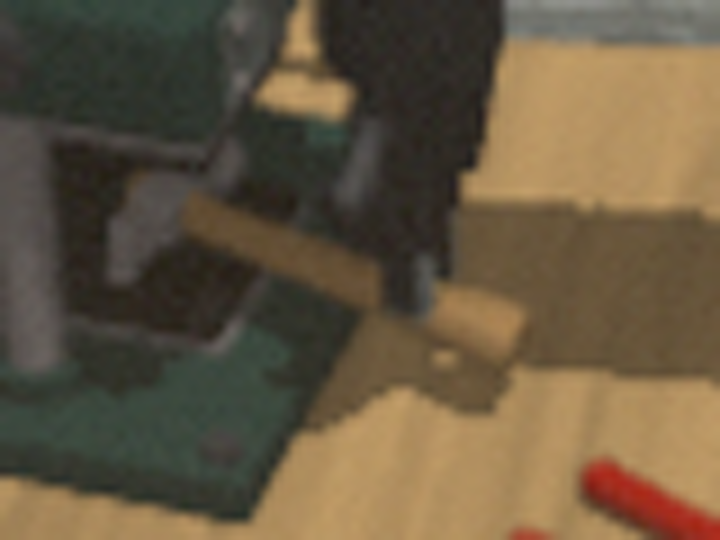

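```bash
python3 - <<'E'
from h import *
s=cam("side")
b=np.array([0.5715-.0485,-0.0145+.0113]); d=np.array([np.cos(np.radians(-13)),np.sin(np.radians(-13))])
for z in(.056,.046,.036):
    print(z,[((proj(s,[*(b+d*k),z])[0]-[260,185]+.5)*9).round() for k in (0,.04,.1,.165)])
E
```

```text
0.056 [array([516., 298.]), array([426., 276.]), array([293., 244.]), array([152., 210.])]
0.046 [array([516., 317.]), array([426., 295.]), array([294., 263.]), array([154., 229.])]
0.036 [array([517., 337.]), array([427., 314.]), array([295., 282.]), array([155., 247.])]
```

```bash
python3 -m handwheel '[[0.5,0,0,0,0],[0.4,0,0,0,0],[0.4,0,0,-0.009,0],[0.4,0,0,-0.009,0]]' 20
python3 -m handwheel '[[0.8,0,0,0,0],[1,0,0,0,0],[1,0,0,0,0],[1,0,0,0,0],[1,0,0,0,0]]' 20
python3 - <<'E'
from h import *
s=cam("side")
print(get_obs()['opening']);crop(s,260,185,340,245,9,"s9.png")
E
```

```text
time: 6.0
ee_pos: [0.5624, -0.0132, 0.0325]
tcp_rot: [-179.7, 0.2, 76.4]
wrist_force: [0.2, -0.1, 0.5]
opening: 0.0514
time: 6.5
ee_pos: [0.5623, -0.0132, 0.0325]
tcp_rot: [-179.7, 0.2, 76.4]
wrist_force: [-0.6, -0.6, -0.1]
opening: 0.0207
0.021282074093782827
```

View pics/s9.png

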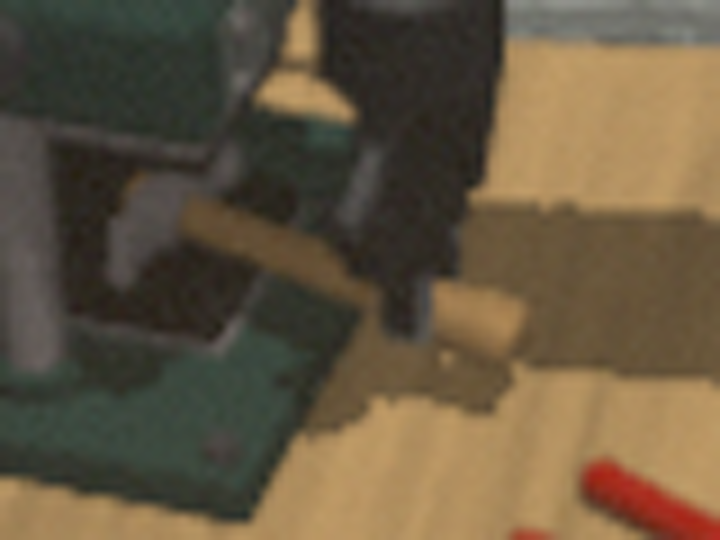

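```bash
python3 -m handwheel '[[1,0,0,0.004,0],[1,0,0,0.008,0],[1,0,0,0.011,0],[1,0,0,0.011,0]]' 20
python3 - <<'E'
from h import *
s=cam("side")
print(get_obs()['opening']);crop(s,260,185,340,245,9,"s10.png")
E
```

```text
time: 6.95
ee_pos: [0.5626, -0.0132, 0.0441]
tcp_rot: [-179.7, 0.2, 76.4]
wrist_force: [0.5, 0.1, -2.7]
opening: 0.0211
0.020940438333001493
```

View pics/s10.png

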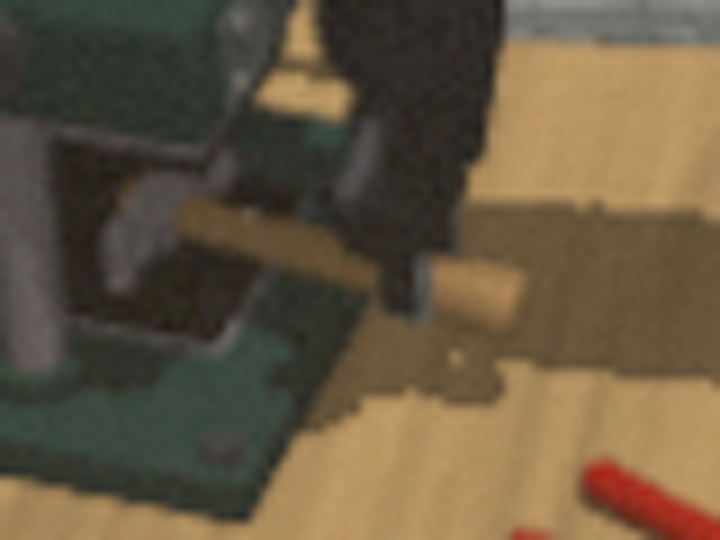

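```bash
python3 -m handwheel '[[1,0,0,0,0],[1,0,0,0,0],[1,0,0,0.004,0],[1,-0.005,0.001,0.012,0],[1,-0.020,0.004,0.014,0]]' 110
python3 -m handwheel '[[1,-0.020,0.004,0,0],[1,-0.045,0.009,0,0],[1,-0.075,0.015,0,0],[1,-0.105,0.018,0.01,0],[1,-0.135,0.018,0.03,0]]'
python3 - <<'E'
from h import *
s=cam("side")
print(get_obs()['opening']);crop(s,260,150,420,250,5,"s11.png")
E
```

```text
time: 7.5
ee_pos: [0.5431, -0.0092, 0.0589]
tcp_rot: [-179.8, 0.2, 76.4]
wrist_force: [-0.3, 0.2, -2.6]
opening: 0.0183
time: 8.0
ee_pos: [0.4056, 0.0092, 0.0884]
tcp_rot: [-179.6, 0.2, 76.5]
wrist_force: [-0.3, 0.1, -2.0]
opening: 0.0184
0.01845258171883473
```

View pics/s11.png

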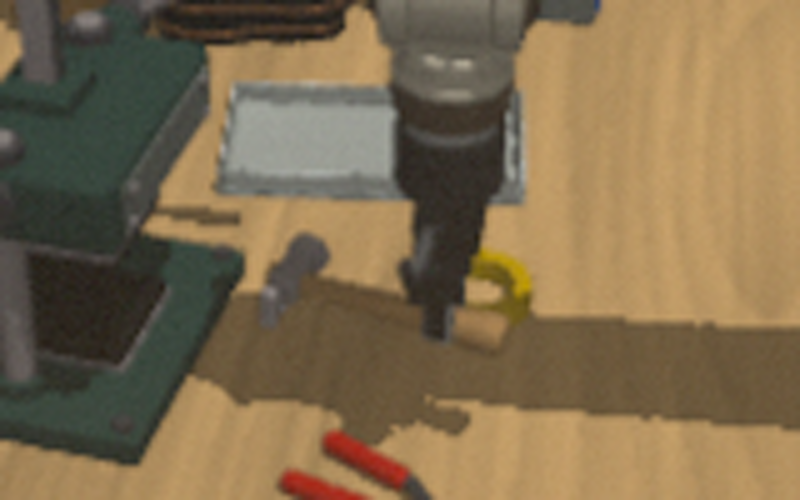

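```bash
python3 -m handwheel '[[1,0,-0.030,0.02,3],[1,0,-0.070,0.03,6],[1,0,-0.110,0.03,9],[1,0,-0.150,0.03,12],[1,0,-0.190,0.03,15]]'
python3 -m handwheel '[[1,0,-0.040,0,2],[1,0.010,-0.080,0,3.5],[1,0.020,-0.120,0,3.5],[1,0.035,-0.155,-0.005,3.5],[1,0.048,-0.172,-0.02,3.5]]'
python3 - <<'E'
from h import *
t=cam("top");s=cam("side")
print(get_obs()['opening']);crop(s,260,130,420,250,5,"s12.png");crop(t,380,130,480,250,5,"t12.png")
E
```

```text
time: 8.55
ee_pos: [0.4031, -0.1825, 0.1234]
tcp_rot: [-179.8, 0.2, 91.6]
wrist_force: [1.3, 0.1, -3.3]
opening: 0.0183
time: 9.05
ee_pos: [0.4518, -0.3577, 0.1049]
tcp_rot: [-179.9, 0.4, 95.0]
wrist_force: [0.4, -0.4, -2.0]
opening: 0.0183
0.018238494341467962
```

View pics/s12.png

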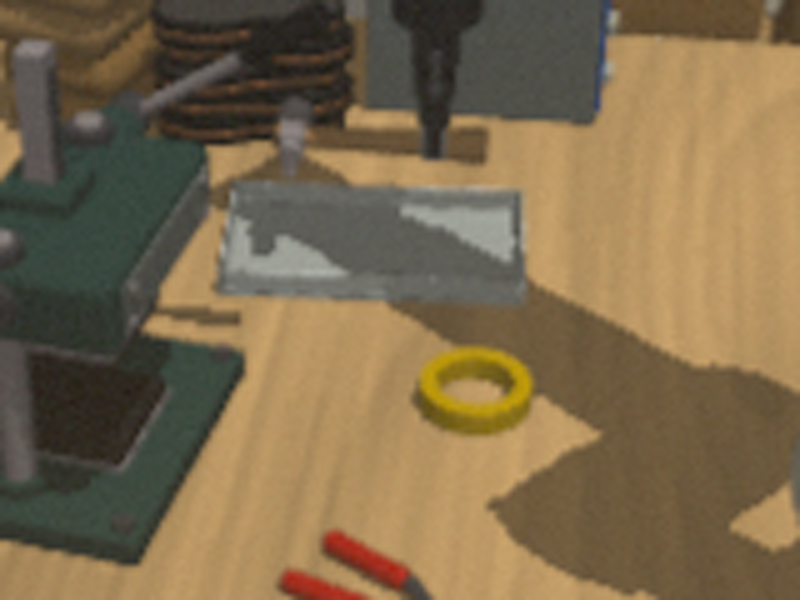

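View pics/t12.png

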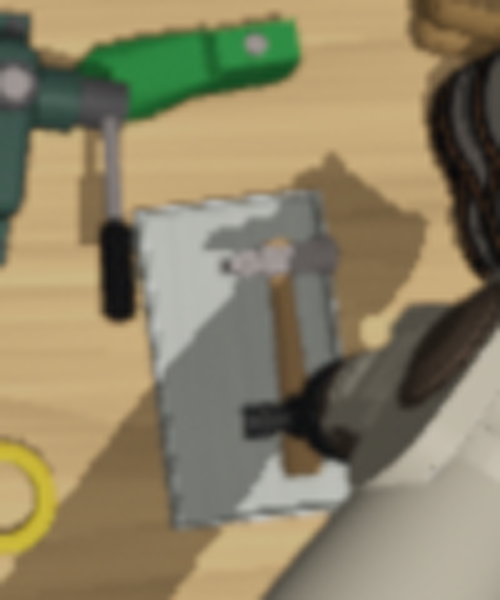

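```bash
python3 -m handwheel '[[1,0.001,0.005,-0.030,0],[1,0.001,0.005,-0.055,0],[1,0.001,0.005,-0.075,0],[1,0.001,0.005,-0.086,0],[1,0.001,0.005,-0.089,0]]'
python3 -m handwheel '[[1,0,0,-0.003,0],[1,0,0,-0.004,0]]'
python3 - <<'E'
from h import *
s=cam("side")
print(get_obs()['opening']);crop(s,290,140,350,190,12,"s13.png")
E
```

```text
time: 9.65
ee_pos: [0.4514, -0.3503, 0.0122]
tcp_rot: [-179.6, 0.1, 95.0]
wrist_force: [-3.6, 2.1, 4.7]
opening: 0.018
time: 9.85
ee_pos: [0.4516, -0.3504, 0.0119]
tcp_rot: [-179.7, 0.2, 95.0]
wrist_force: [-10.1, 8.4, 23.9]
opening: 0.0181
0.018486161120980078
```

View pics/s13.png

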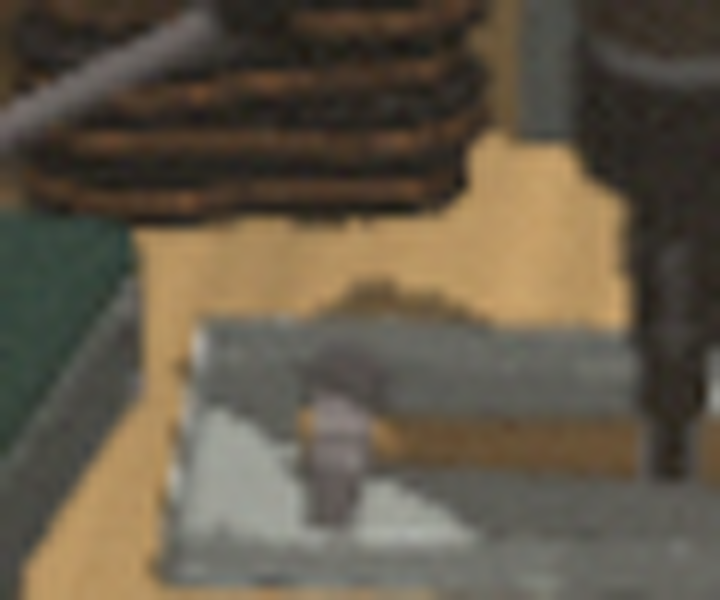

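```bash
python3 -m handwheel '[[0.9,0,0,-0.001,0],[0.75,0,0,0,0],[0.6,0,0,0,0],[0.55,0,0,0,0],[0.5,0,0,0,0]]' 20
python3 - <<'E'
from h import *
s=cam("side")
print(get_obs()['opening']);crop(s,290,140,370,190,9,"s14.png")
E
```

```text
time: 10.4
ee_pos: [0.4518, -0.3505, 0.0121]
tcp_rot: [-179.7, 0.2, 95.0]
wrist_force: [-0.1, 0.7, -0.7]
opening: 0.0427
0.04267782021275597
```

View pics/s14.png

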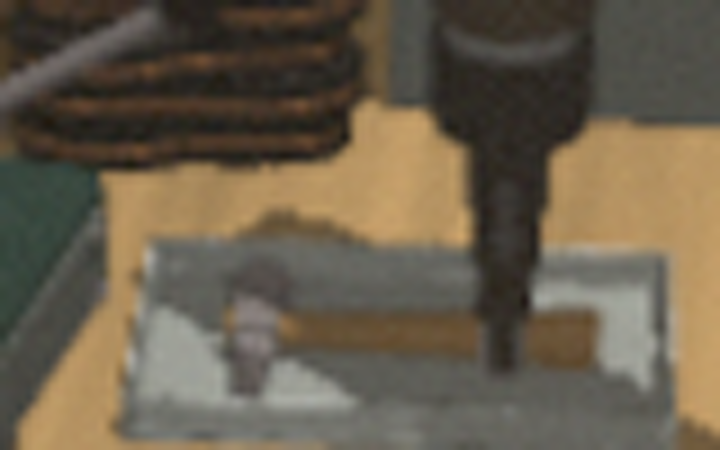

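```bash
python3 -m handwheel '[[0.4,0,0,0.010,0],[0.2,0,0,0.040,0],[0,0,0,0.085,0],[0,-0.02,0.03,0.13,0],[0,-0.05,0.07,0.15,0]]'
python3 - <<'E'
from sole import *
t=cam("top"); crop(t,380,130,480,250,5,"t15.png")
for thr in (95,110):
    m,c=solemask(t,(235,175,285,240),thr)
    c=c+0.0
    W=onz(t,c,.022)[:,:2]
    C=np.array([.4875,.339]); yaw=np.radians(-14)
    for it in range(6):
        R=np.array([[np.cos(yaw),-np.sin(yaw)],[np.sin(yaw),np.cos(yaw)]]); L=(W-C)@R
        ex=(L[:,0].max()+L[:,0].min())/2
        h=(L[:,0]>-.062)&(L[:,0]<-.022); u=L[h&(L[:,1]>0)];v=L[h&(L[:,1]<0)]
        pu=np.polyfit(*u.T,1);pv=np.polyfit(*v.T,1)
        yaw+=np.arctan((pu[0]+pv[0])/2); off=(np.polyval(pu,-.04)+np.polyval(pv,-.04))/2
        C=C+R@np.array([ex,off])
    print(thr,C,np.degrees(yaw),np.degrees([pu[0],pv[0]]),"len",np.ptp(L[:,0]),"heelw",np.polyval(pu,-.04)-np.polyval(pv,-.04),"fore",L[:,1].max(),L[:,1].min())
    print("grip -60:",C+R@[-.060,0], "toe-left/right mid", )
E
```

```text
time: 10.95
ee_pos: [0.4082, -0.2887, 0.1611]
tcp_rot: [-179.9, 0.3, 95.0]
wrist_force: [-0.6, 0.8, 1.1]
opening: 0.0854
95 [0.48820204 0.33939164] -14.481146347220607 [-0.45636494  0.45636494] len 0.1738548842986673 heelw 0.047166852933015084 fore 0.037016215690325274 -0.03367938942997281
grip -60: [0.43010824 0.35439533] toe-left/right mid
110 [0.48971104 0.34226166] -11.765056619577615 [-2.15240545  2.15241797] len 0.17691552540447025 heelw 0.050244823150204745 fore 0.03286313487007144 -0.03847615277266183
grip -60: [0.43097153 0.35449561] toe-left/right mid
```

View pics/t15.png

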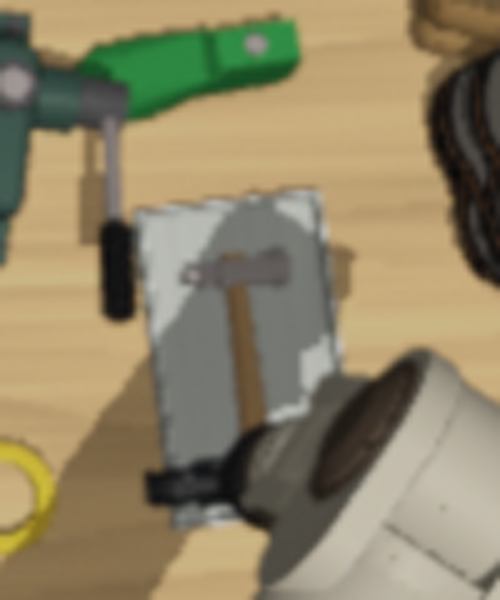

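```bash
python3 -m handwheel '[[0,0,0.045,0,-4],[0,0,0.093,0,-8],[0,0,0.141,0,-12],[0,0,0.189,0,-16],[0,0,0.237,0,-18]]'
python3 -m handwheel '[[0,0,0.048,0,0],[0,0.005,0.096,0,0],[0,0.010,0.144,0,0],[0,0.014,0.192,0,0],[0,0.018,0.240,0,0]]'
python3 -m handwheel '[[0,0.003,0.048,-0.01,0],[0,0.005,0.096,-0.03,0],[0,0.006,0.140,-0.055,0],[0,0.006,0.162,-0.09,0],[0,0.006,0.166,-0.12,0]]'
```

```text
time: 11.5
ee_pos: [0.4046, -0.0458, 0.1657]
tcp_rot: [180.0, 0.3, 76.8]
wrist_force: [1.9, 0.4, -0.3]
opening: 0.0852
time: 12.0
ee_pos: [0.4223, 0.1963, 0.1666]
tcp_rot: [179.9, 0.3, 76.9]
wrist_force: [1.5, -1.0, -1.1]
opening: 0.0854
time: 12.5
ee_pos: [0.4277, 0.365, 0.0451]
tcp_rot: [179.9, 0.2, 77.0]
wrist_force: [-0.1, -0.7, -0.1]
opening: 0.0856
```

```bash
python3 -m handwheel '[[0,0.002,-0.008,-0.015,0],[0,0.002,-0.010,-0.030,0],[0,0.002,-0.010,-0.038,0],[0,0.002,-0.010,-0.040,0]]'
python3 - <<'E'
from h import *
t=cam("top");s=cam("side")
crop(s,270,260,350,330,9,"s16.png");crop(t,225,170,295,240,8,"t16.png")
E
```

```text
time: 12.9
ee_pos: [0.4297, 0.3548, 0.0049]
tcp_rot: [179.9, 0.3, 77.0]
wrist_force: [-0.4, -0.3, 0.2]
opening: 0.0851
```

View pics/s16.png

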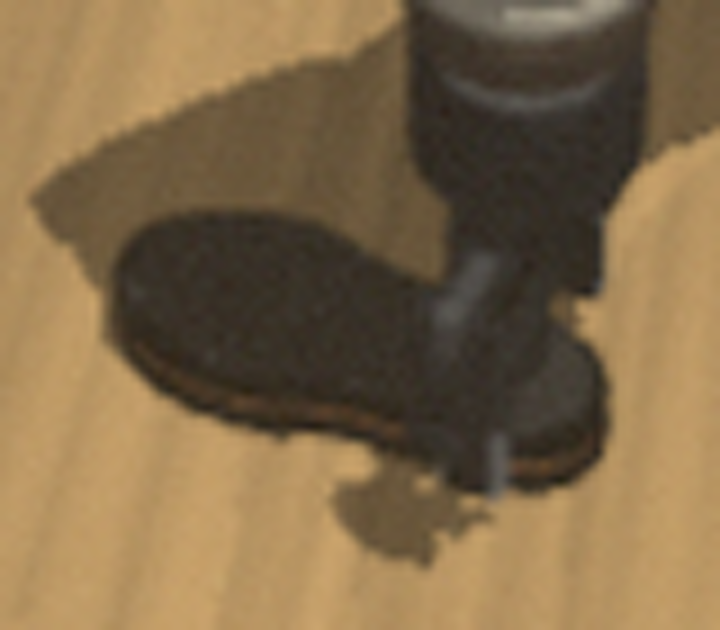

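View pics/t16.png

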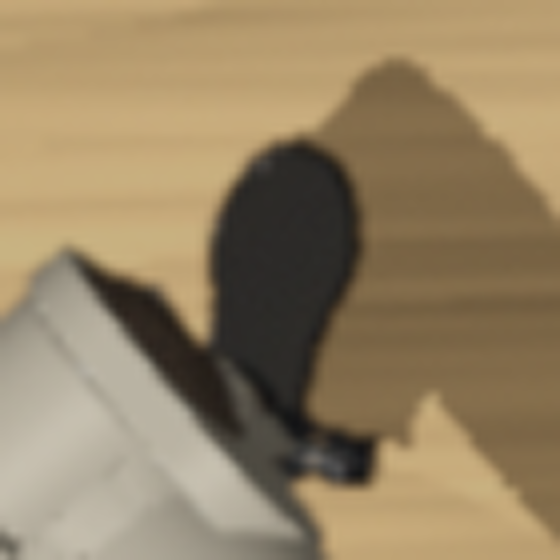

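```bash
python3 -m handwheel '[[0.3,0,0,0,0],[0.5,0,0,0,0],[0.6,0,0,0,0],[0.6,0,0,0,0],[0.6,0,0,0,0]]' 30
python3 -m handwheel '[[1,0,0,0,0],[1,0,0,0,0],[1,0,0,0.0,0]]' 60
python3 - <<'E'
from h import *
s=cam("side")
crop(s,270,260,350,330,9,"s17.png")
E
```

```text
time: 13.5
ee_pos: [0.4306, 0.3556, 0.007]
tcp_rot: [179.8, 0.1, 77.0]
wrist_force: [-0.7, -0.5, 5.9]
opening: 0.0533
time: 13.8
ee_pos: [0.4307, 0.3557, 0.0072]
tcp_rot: [179.8, 0.1, 77.0]
wrist_force: [-1.5, -0.5, 3.9]
opening: 0.0527
```

View pics/s17.png

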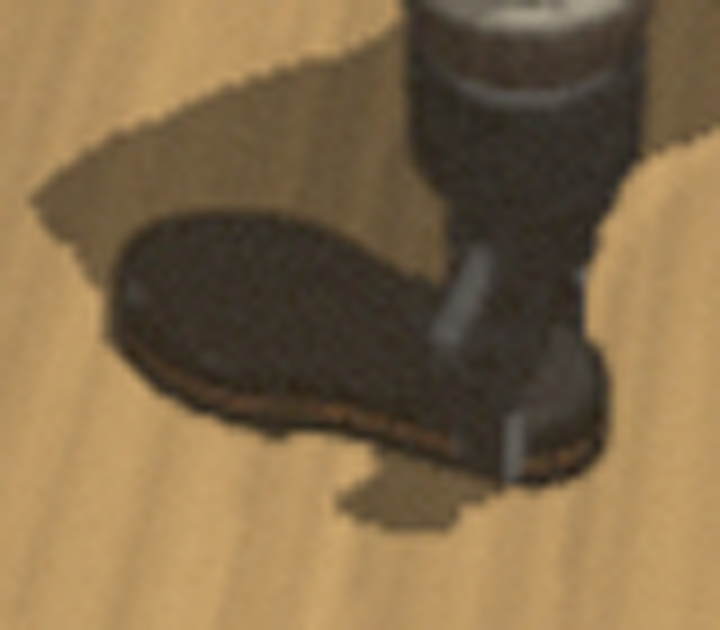

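```bash
python3 - <<'E'
from sole import *
s=cam("side"); o=get_obs(); p=o['ee_pos'];yaw=np.radians(o['tcp_rot'][2]-90)
R=np.array([[np.cos(yaw),-np.sin(yaw)],[np.sin(yaw),np.cos(yaw)]])
a=np.linspace(np.pi/2,1.5*np.pi,25)
pts=[]
g=-.060
for (x,y) in np.c_[-.063+.027*np.cos(a),.027*np.sin(a)]: pts.append([*(p[:2]+R@[x-g,y]),.026])
for y in (-.03,0,.03): pts.append([*(p[:2]+R@[.09-g,y]),.026])
pts.append([*(p[:2]+R@[.033-g,.037]),.026])
crop(s,270,260,350,330,9,"s18.png",proj(s,pts))
E
```

```text
(no output)
```

View pics/s18.png

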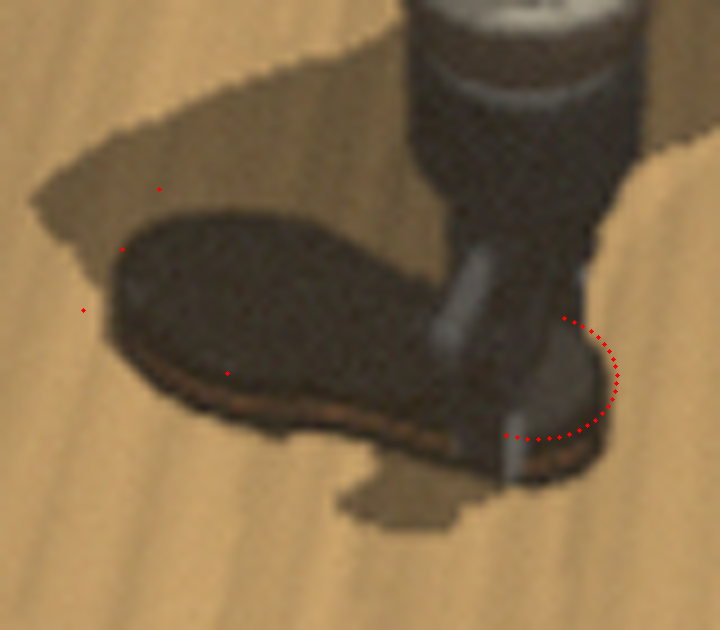

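```bash
python3 -m handwheel '[[1,0,0,0.015,0],[1,0,-0.005,0.04,2],[1,0,-0.03,0.06,4.8],[1,0,-0.07,0.06,4.8],[1,0,-0.115,0.06,4.8]]'
python3 -m handwheel '[[1,0,-0.045,0,0],[1,0,-0.09,0,0],[1,0,-0.135,0,0],[1,0,-0.18,0,0],[1,0,-0.215,0,0]]'
python3 - <<'E'
from h import *
t=cam("top");s=cam("side")
crop(s,260,180,380,280,6,"s19.png");crop(t,270,130,370,250,5,"t19.png")
E
```

```text
time: 14.4
ee_pos: [0.4308, 0.2403, 0.0684]
tcp_rot: [179.7, 0.1, 81.9]
wrist_force: [1.1, -1.0, -1.5]
opening: 0.0526
time: 14.9
ee_pos: [0.4302, 0.0231, 0.0692]
tcp_rot: [179.7, 0.1, 81.9]
wrist_force: [0.8, 0.4, -1.6]
opening: 0.0526
```

View pics/s19.png

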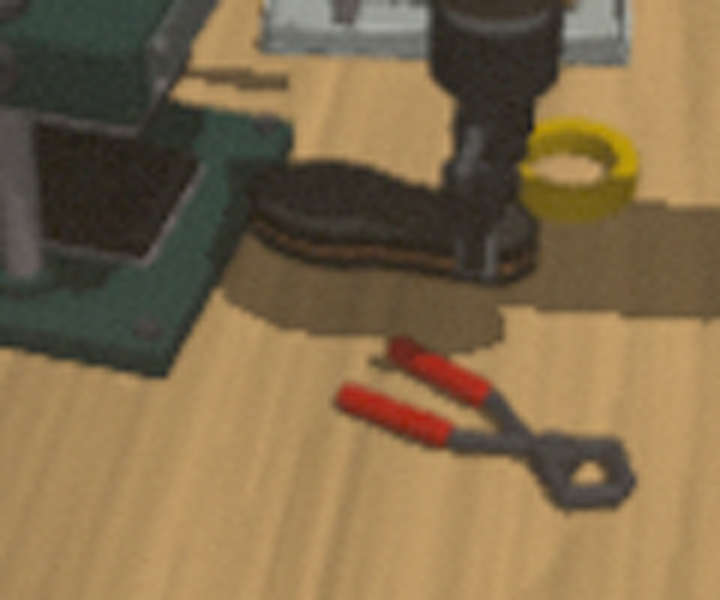

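View pics/t19.png

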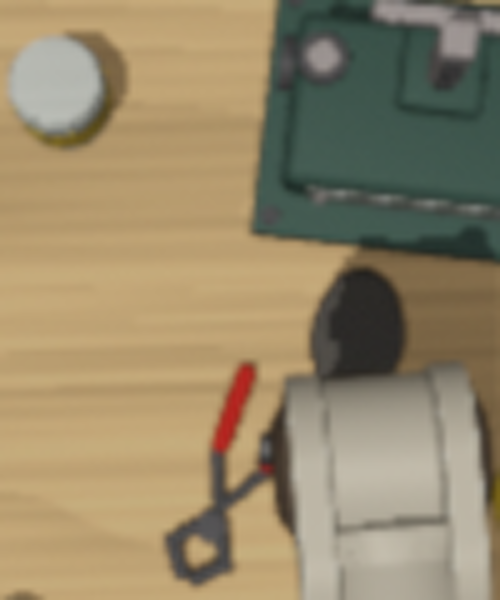

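```bash
python3 -m handwheel '[[1,0,-0.018,-0.006,0],[1,0.010,-0.034,-0.012,-0.1],[1,0.040,-0.039,-0.012,-0.1],[1,0.075,-0.044,-0.012,-0.1],[1,0.100,-0.0475,-0.012,-0.1]]'
python3 -m handwheel '[[1,0.010,-0.0014,0,0],[1,0.020,-0.0028,0,0],[1,0.030,-0.0042,0,0],[1,0.035,-0.005,0,0]]'
python3 - <<'E'
from h import *
t=cam("top");s=cam("side")
crop(s,230,160,330,245,7,"s20.png");crop(t,270,110,370,230,5,"t20.png")
E
```

```text
time: 15.5
ee_pos: [0.5321, -0.0253, 0.0576]
tcp_rot: [179.7, 0.1, 81.5]
wrist_force: [-0.3, 0.2, -1.7]
opening: 0.0525
time: 15.9
ee_pos: [0.5674, -0.0301, 0.0577]
tcp_rot: [179.7, 0.1, 81.6]
wrist_force: [0.0, 0.4, -1.3]
opening: 0.0526
```

View pics/s20.png

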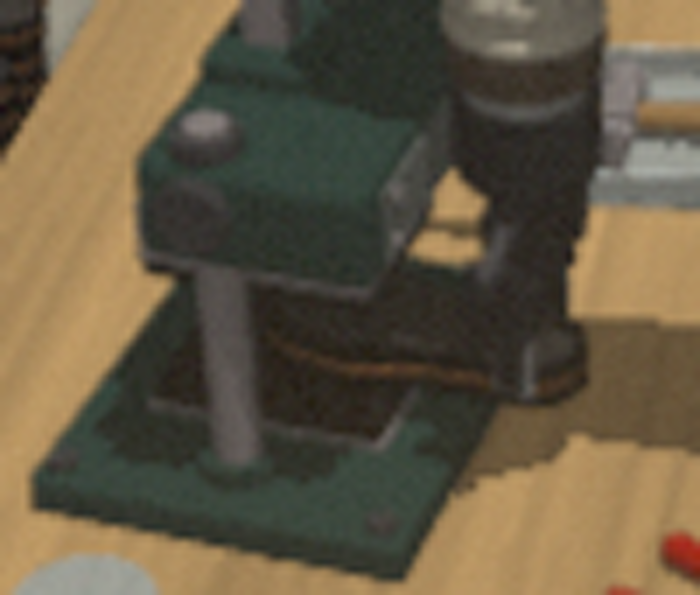

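```bash
python3 -m handwheel '[[1,0.002,0,-0.004,0.2],[1,0.004,-0.0005,-0.008,0.2],[1,0.004,-0.0005,-0.010,0.2],[1,0.004,-0.0005,-0.0105,0.2]]'

```

```text
time: 16.4
ee_pos: [0.571, -0.0307, 0.047]
tcp_rot: [179.7, 0.1, 81.7]
wrist_force: [-0.8, -0.2, 0.9]
opening: 0.0524
```

```bash
python3 -m handwheel '[[0.36,0,0,0,0],[0.33,0,0,0,0],[0.30,0,0,0,0],[0.30,0,0,0,0]]' 20
python3 - <<'E'
from h import *
s=cam("side")
crop(s,230,160,330,245,7,"s21.png")
E
```

```text
time: 16.8
ee_pos: [0.5711, -0.0307, 0.0471]
tcp_rot: [179.7, 0.1, 81.7]
wrist_force: [0.6, -1.1, -0.4]
opening: 0.06
```

View pics/s21.png

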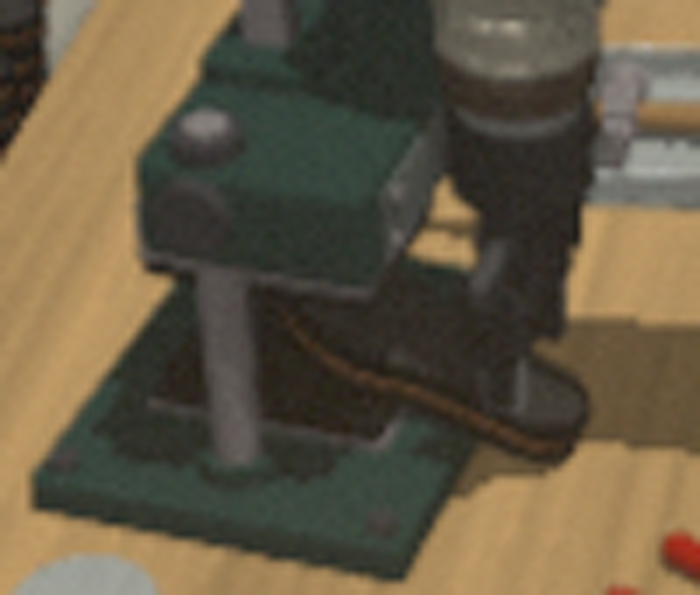

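```bash
python3 -m handwheel '[[0.15,0,0,0,0],[0.05,0,0,0,0],[0.0,-0.003,0.0005,0.0,0]]'
python3 -m handwheel '[[0,-0.020,0.003,0,0],[0,-0.050,0.007,0,0],[0,-0.085,0.012,0.0,0],[0,-0.115,0.0165,0,0]]'
python3 -m handwheel '[[0,0,0,0.01,-8.5],[0,0,0,0.01,-17],[0,0,0,0.01,-25.5],[0,0,0,0.01,-34],[0,0,0,0.01,-42.5]]'
python3 -m handwheel '[[0,0,0,0,-8.5],[0,0,0,0,-17],[0,0,0,0,-25.5],[0,0,0,0,-34],[0,0,0,0,-42.5]]'
python3 - <<'E'
from h import *
t=cam("top");s=cam("side")
o=get_obs();print(o['ee_pos'],o['tcp_rot'],o['q'].round(1))
crop(s,230,160,350,260,6.5,"s22.png");crop(t,290,120,380,240,5,"t22.png")
E
```

```text
time: 17.15
ee_pos: [0.5681, -0.0302, 0.0471]
tcp_rot: [179.7, 0.1, 81.7]
wrist_force: [-0.6, -0.6, 0.3]
opening: 0.0852
time: 17.55
ee_pos: [0.4514, -0.0136, 0.0468]
tcp_rot: [179.7, 0.1, 81.7]
wrist_force: [0.3, 0.3, 0.6]
opening: 0.0849
time: 18.05
ee_pos: [0.4512, -0.0135, 0.0569]
tcp_rot: [179.7, 0.1, 38.9]
wrist_force: [0.4, -0.1, 0.4]
opening: 0.0858
time: 18.55
ee_pos: [0.451, -0.0135, 0.0569]
tcp_rot: [179.7, 0.1, -4.0]
wrist_force: [0.7, 0.9, -0.4]
opening: 0.0855
[ 0.45102372 -0.01351686  0.05691844] [ 1.79728348e+02  7.81951792e-02 -3.74013503e+00] [ -1.5  -8.3 -22.2  76.2  -0.3  92.2]
```

View pics/s22.png

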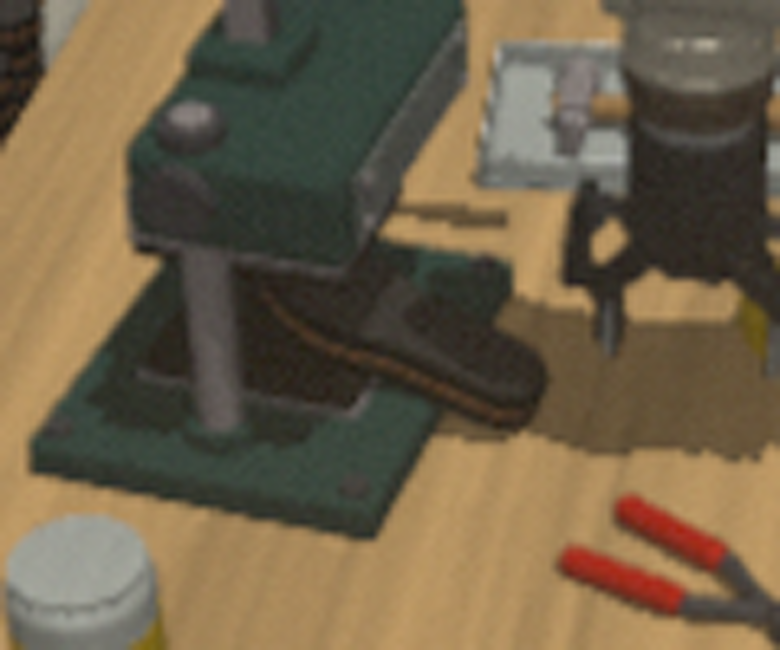

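View pics/t22.png

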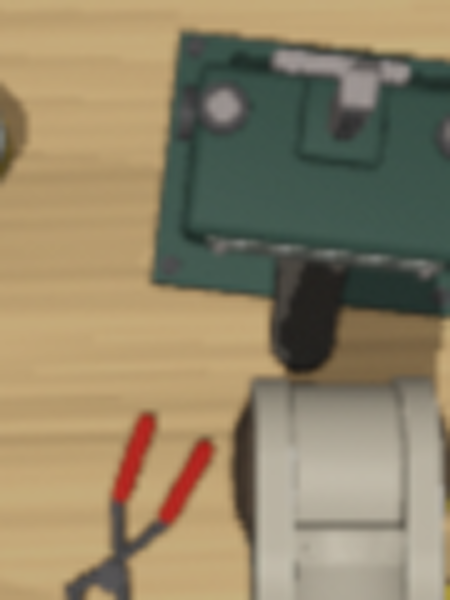

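```bash
python3 - <<'E'
from h import *
t=cam("top")
a=lambda u,v:[290+u/5-.4,120+v/5-.4]
# tilted: use heights: heel end .032, further up
P=[onz(t,[a(302,372)],.032)[0],onz(t,[a(301.5,342)],.037)[0],onz(t,[a(310,265)],.062)[0]]
c=np.array([.7012,-.0492]);y=np.radians(-8.24);R=np.array([[np.cos(y),-np.sin(y)],[np.sin(y),np.cos(y)]])
for p in P: print(p.round(4),((p[:2]-c)@R).round(4))
d=P[2]-P[1];print(np.degrees(np.arctan2(d[1],d[0])))
E
```

```text
[ 0.5371 -0.0292  0.032 ] [-0.1652 -0.0037]
[ 0.5609 -0.0292  0.037 ] [-0.1418 -0.0003]
[ 0.6195 -0.0358  0.062 ] [-0.0827  0.0015]
-6.4954947437851915
```

```bash
python3 -m handwheel '[[0.5,0,0,-0.015,-4.5],[0.5,0.010,-0.001,-0.030,-4.5],[0.5,0.020,-0.0025,-0.041,-4.5],[0.5,0.030,-0.004,-0.041,-4.5],[0.5,0.035,-0.0048,-0.041,-4.5]]'
python3 - <<'E'
from h import *
t=cam("top");s=cam("side")
crop(s,240,170,340,250,7.5,"s23.png")
E
```

```text
time: 19.2
ee_pos: [0.4868, -0.0184, 0.0162]
tcp_rot: [179.7, 0.1, -7.8]
wrist_force: [0.4, 0.2, -0.7]
opening: 0.0425
```

View pics/s23.png

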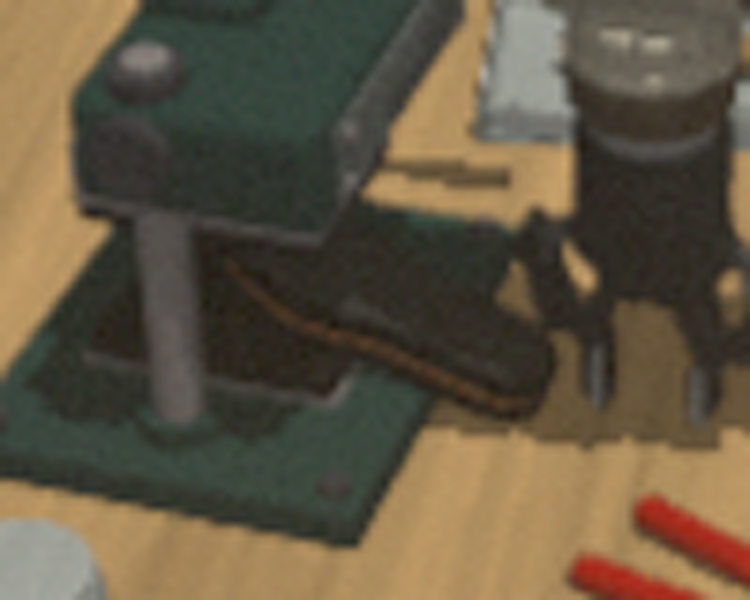

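```bash
python3 -m handwheel '[[0.5,0.005,-0.001,0.003,-0.4],[0.5,0.010,-0.0017,0.003,-0.4],[0.5,0.014,-0.0023,0.003,-0.4],[0.5,0.018,-0.0028,0.003,-0.4],[0.5,0.022,-0.0034,0.003,-0.4]]'
python3 -m handwheel '[[0.5,0.004,-0.0006,0,0],[0.5,0.008,-0.0012,0,0],[0.5,0.010,-0.0015,0,0]]'
python3 - <<'E'
from h import *
t=cam("top");s=cam("side")
crop(s,240,170,340,250,7.5,"s24.png")
E
```

```text
time: 19.8
ee_pos: [0.5085, -0.0218, 0.0194]
tcp_rot: [179.7, 0.1, -8.2]
wrist_force: [-4.5, 1.5, 0.9]
opening: 0.043
time: 20.1
ee_pos: [0.5171, -0.0231, 0.0189]
tcp_rot: [179.7, 0.3, -8.2]
wrist_force: [-15.5, 2.3, 6.5]
opening: 0.0425
```

View pics/s24.png

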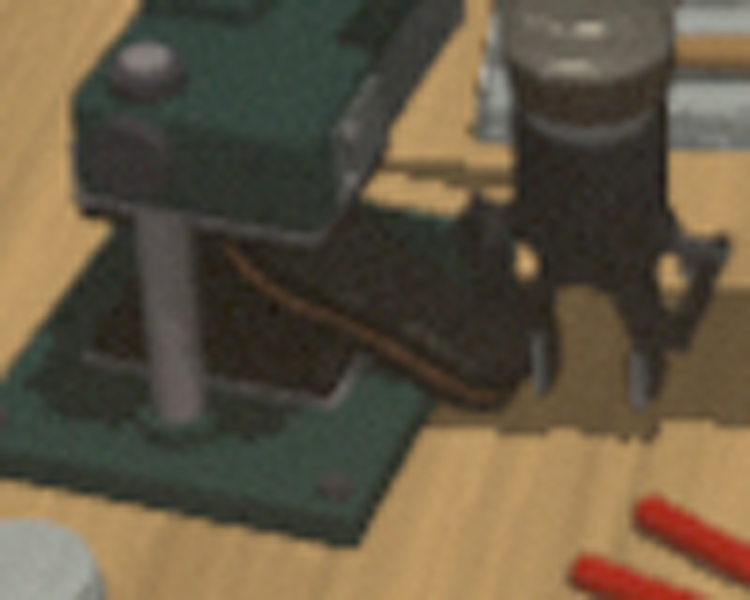

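```bash
python3 -m handwheel '[[0.5,-0.015,0.002,0,0],[0.4,-0.045,0.006,0,0],[0.2,-0.085,0.012,0.02,4],[0,-0.110,0.016,0.04,12],[0,-0.110,0.016,0.06,20]]'
python3 - <<'E'
from h import *
s=cam("side");t=cam("top")
crop(s,240,170,340,250,7.5,"s25.png");crop(t,290,120,380,240,5,"t25.png")
import sole
im=cv2.imread("pics/top0.png"); t2=dict(t); t2["color"]=im
m,c=sole.solemask(t2,(235,175,285,240),95)
W=onz(t,c,.022)[:,:2].astype(np.float32)
M=cv2.moments((W*1000).astype(np.float32)); cen=np.array([M['m10'],M['m01']])/M['m00']
y=np.radians(-13);R=np.array([[np.cos(y),-np.sin(y)],[np.sin(y),np.cos(y)]])
L=W@R; print("centroid off",cen@R/1000-[(L[:,0].max()+L[:,0].min())/2,0])
E
```

```text
time: 20.7
ee_pos: [0.405, -0.0068, 0.0797]
tcp_rot: [179.7, 0.3, 12.1]
wrist_force: [0.6, 0.1, 0.7]
opening: 0.0854
centroid off [0.00266368 0.44184306]
```

View pics/s25.png

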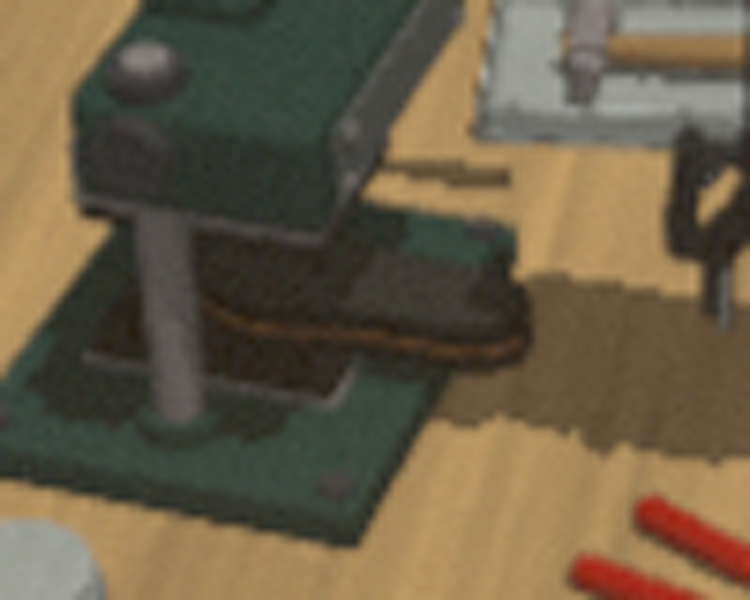

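View pics/t25.png

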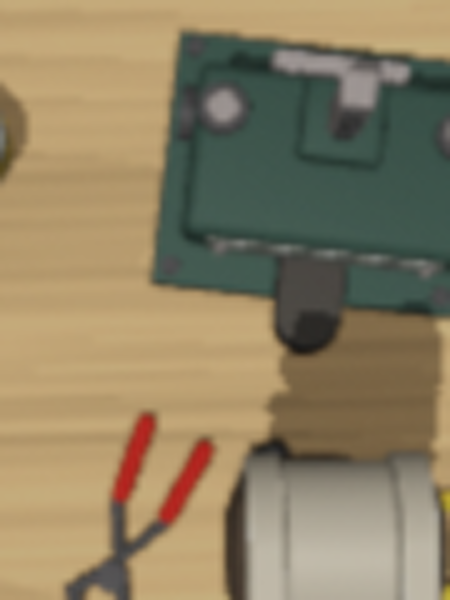

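```bash
cat > heel.py <<'E'
from h import *
c0=np.array([.7012,-.0492]);y=np.radians(-8.24);R=np.array([[np.cos(y),-np.sin(y)],[np.sin(y),np.cos(y)]])
def topress(p): return (np.asarray(p)[...,:2]-c0)@R
def edges(t,x0=335,x1=375,y0=174,y1=200,thr=80):
    # per row, dark run edges (subpixel by 50% crossing against wood/green)
    g=t["color"].astype(float)
    return g[y0:y1,x0:x1]
E
python3 - <<'E'
from heel import *
t=cam("top")
a=lambda u,v:[290+u/5-.4,120+v/5-.4]
P=onz(t,[a(305,353),a(279,262),a(277,320),a(346,268),a(339,325)],.064)
print(topress(P).round(4))
crop(t,340,165,370,200,18,"t26.png")
E
```

```text
[[-0.1526 -0.0021]
 [-0.0834  0.0262]
 [-0.1292  0.0227]
 [-0.0821 -0.0268]
 [-0.1275 -0.0263]]
```

View pics/t26.png

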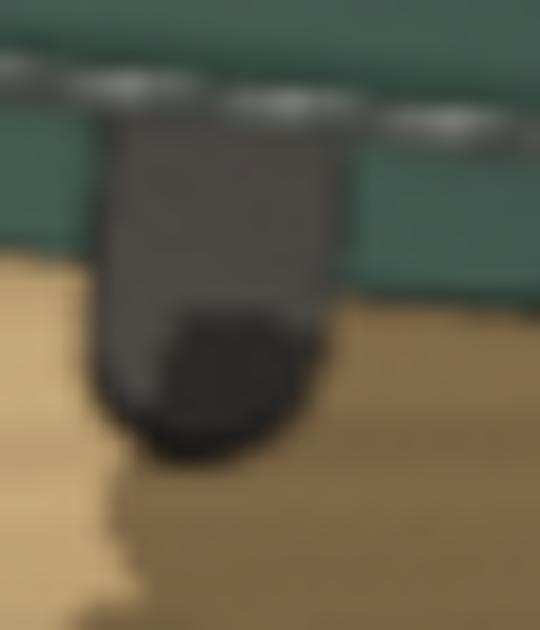

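```bash
python3 - <<'E'
from heel import *
t=cam("top")
a=lambda u,v:[340+u/18-.5,165+v/18-.5]
P=onz(t,[a(108,130),a(100,350),a(345,150),a(328,340),a(205,465)],.066)
L=topress(P);print(L.round(4))
for i,j in((0,1),(2,3)): d=P[i]-P[j];print(np.degrees(np.arctan2(d[1],d[0])))
E
```

```text
[[-0.0826  0.026 ]
 [-0.1307  0.0224]
 [-0.081  -0.0259]
 [-0.1228 -0.0268]
 [-0.1531 -0.0032]]
-3.923946975992216
-7.039223012445403
```

```bash
python3 -m handwheel '[[0,0,0,-0.01,8.5],[0,0,0,-0.02,17],[0,0,0,-0.03,25.5],[0,0,0,-0.032,34],[0,0,0,-0.032,42.5]]'
python3 -m handwheel '[[0,0.015,-0.003,0,8.5],[0,0.030,-0.006,0,17],[0,0.040,-0.008,0,25.5],[0,0.050,-0.010,0,28.5]]'
```

```text
time: 21.4
ee_pos: [0.4072, -0.0072, 0.0451]
tcp_rot: [179.8, 0.3, 54.3]
wrist_force: [-0.7, -0.5, -0.3]
opening: 0.0849
time: 21.8
ee_pos: [0.4575, -0.0174, 0.0435]
tcp_rot: [179.9, 0.4, 82.9]
wrist_force: [-0.1, 0.4, -0.3]
opening: 0.0851
```

```bash
python3 -m handwheel '[[0,0.030,-0.004,0.0015,-1.1],[0,0.060,-0.008,0.0015,-1.1],[0,0.090,-0.011,0.0015,-1.1],[0,0.108,-0.013,0.0015,-1.1],[0,0.1135,-0.0135,0.0015,-1.1]]'
python3 -m handwheel '[[0.3,0.0005,0,0.001,0],[0.4,0.001,0,0.001,0],[0.45,0.001,0,0.001,0],[0.6,0.001,0,0.001,0],[0.6,0.001,0,0.001,0]]' 20
python3 - <<'E'
from h import *
s=cam("side")
crop(s,240,170,340,250,7.5,"s27.png")
E
```

```text
time: 22.3
ee_pos: [0.5721, -0.0312, 0.0428]
tcp_rot: [-179.9, 0.4, 81.7]
wrist_force: [1.1, -1.2, -0.5]
opening: 0.0852
time: 22.8
ee_pos: [0.5726, -0.0311, 0.0439]
tcp_rot: [-179.9, 0.4, 81.7]
wrist_force: [-0.2, -0.2, -0.9]
opening: 0.0537
```

View pics/s27.png

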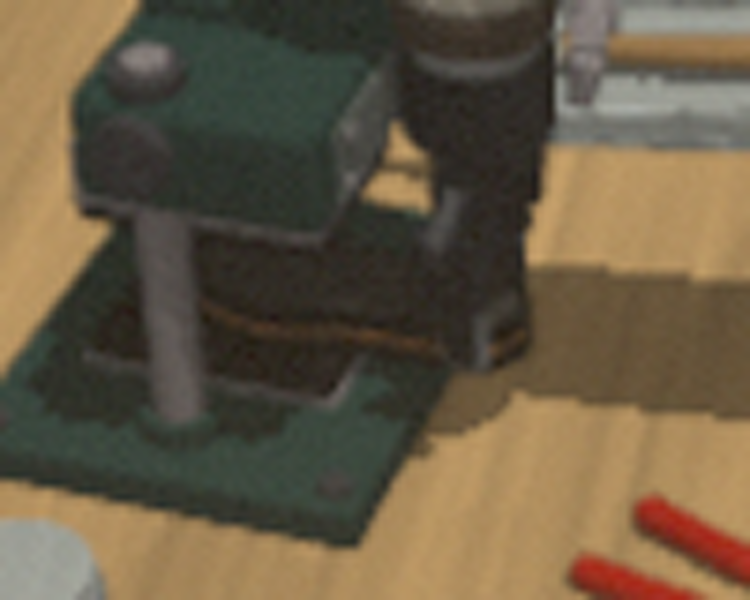

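```bash
python3 -m handwheel '[[1,0,0,0,0],[1,0,0,0,0],[1,0,0,0,0]]' 60
python3 -m handwheel '[[0.3,0,0,0,0],[0.15,0,0,0,0],[0,0,0,0,0],[0,-0.01,0.0015,0,0],[0,-0.04,0.006,0,0]]' 20
python3 -m handwheel '[[0,-0.040,0.006,0,-3],[0,-0.080,0.011,0,-11],[0,-0.10,0.014,0,-19],[0,-0.1,0.014,0,-27.5],[0,-0.1,0.014,0,-36]]'
python3 -m handwheel '[[0,0,0,0,-8.5],[0,0,0,0,-17],[0,0,0,0,-25.5],[0,0,0,0,-34],[0,0,0,0,-42.5]]'
python3 - <<'E'
from h import *
t=cam("top");s=cam("side")
crop(s,240,170,340,250,7.5,"s28.png");crop(t,340,165,370,200,18,"t28.png")
E
```

```text
time: 23.15
ee_pos: [0.5726, -0.0311, 0.0439]
tcp_rot: [-179.9, 0.4, 81.7]
wrist_force: [-0.5, 0.1, -2.2]
opening: 0.0524
time: 23.65
ee_pos: [0.533, -0.0252, 0.0437]
tcp_rot: [-180.0, 0.4, 81.7]
wrist_force: [-0.5, 0.7, 0.8]
opening: 0.0853
time: 24.15
ee_pos: [0.432, -0.011, 0.044]
tcp_rot: [180.0, 0.3, 45.3]
wrist_force: [1.0, 0.1, 0.4]
opening: 0.0853
time: 24.65
ee_pos: [0.4314, -0.0109, 0.044]
tcp_rot: [180.0, 0.3, 2.5]
wrist_force: [0.2, 0.5, -0.2]
opening: 0.0853
```

View pics/s28.png

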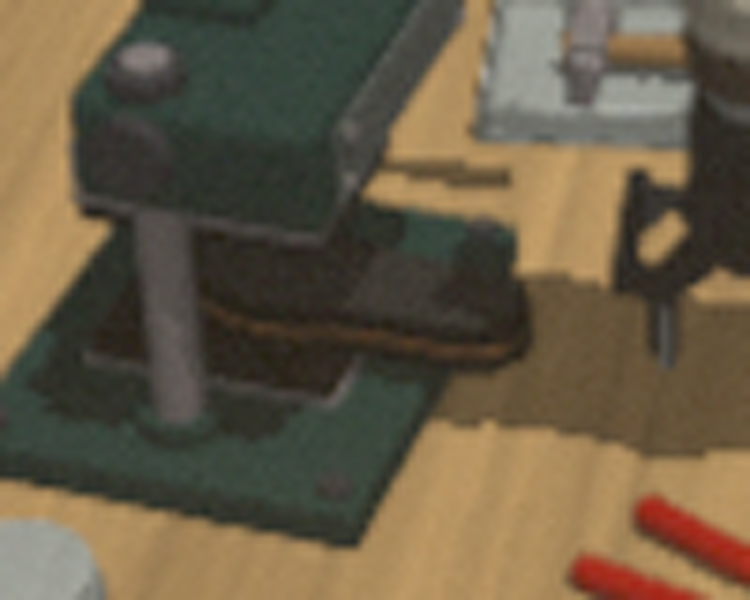

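View pics/t28.png

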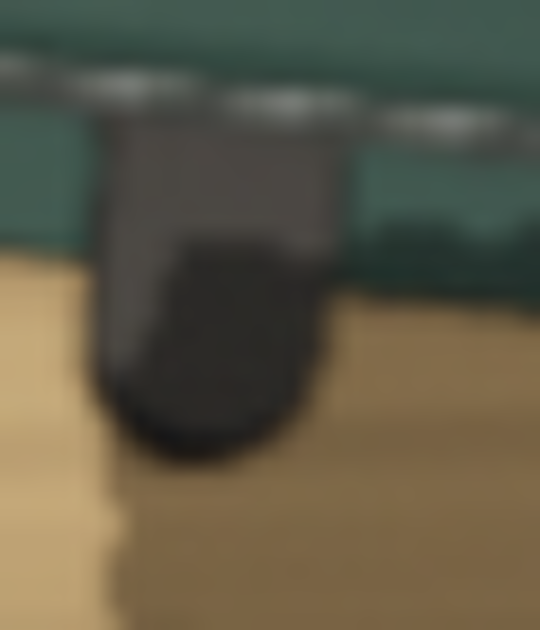

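```bash
cat >> heel.py <<'E'
def sides(t,rows=range(173,184),z=.066,show=True,lo=340,hi=366):
    im=t["color"].astype(float).sum(2)
    out=[]
    for r in rows:
        line=im[r]
        # background levels differ; use max |gradient| subpixel around both sides
        g=np.gradient(cv2.GaussianBlur(line[None],(5,1),0.8)[0])
        def pk(a,b,s):
            k=a+np.argmax(s*g[a:b]); y0,y1,y2=s*g[k-1:k+2]; return k+0.5*(y0-y2)/(y0-2*y1+y2)
        out.append([r,pk(341,350,-1),pk(354,363,1)])
    out=np.array(out)
    L=onz(t,out[:,[1,0]],z);Rr=onz(t,out[:,[2,0]],z)
    return out,L,Rr
E
python3 - <<'E'
from heel import *
t=cam("top")
o,L,Rr=sides(t)
print(o.round(2)); l=topress(L);r=topress(Rr)
print(np.c_[l,r].round(4))
for q in(l,r): print(np.degrees(np.polyfit(q[:,0],q[:,1],1)[0]))
E
```

```text
[[173.   344.03 359.59]
 [174.   343.92 359.75]
 [175.   343.86 359.75]
 [176.   343.71 359.71]
 [177.   343.57 354.29]
 [178.   349.23 354.93]
 [179.   343.1  354.86]
 [180.   344.04 359.8 ]
 [181.   343.96 357.71]
 [182.   343.94 357.8 ]
 [183.   343.98 357.83]]
[[-0.0882  0.0312 -0.0812 -0.0296]
 [-0.0922  0.0312 -0.0851 -0.0307]
 [-0.0962  0.031  -0.089  -0.0311]
 [-0.1002  0.0311 -0.093  -0.0314]
 [-0.1042  0.0313 -0.0993 -0.0106]
 [-0.1055  0.0087 -0.103  -0.0136]
 [-0.1122  0.0322 -0.1069 -0.0137]
 [-0.1157  0.0281 -0.1086 -0.0334]
 [-0.1197  0.028  -0.1135 -0.0257]
 [-0.1236  0.0276 -0.1174 -0.0265]
 [-0.1275  0.027  -0.1213 -0.0271]]
4.910343235615568
-7.393540234480771
```

```bash
cat >> heel.py <<'E'
def outline(cx,cy,yawdeg,z):
    a=np.linspace(np.pi/2,1.5*np.pi,19)
    loc=np.r_[np.c_[-.063+.027*np.cos(a),.027*np.sin(a)],np.c_[np.linspace(-.06,-.02,9),[.027]*9],np.c_[np.linspace(-.06,-.02,9),[-.027]*9]]
    w=np.radians(yawdeg);Q=np.array([[np.cos(w),-np.sin(w)],[np.sin(w),np.cos(w)]])
    p=loc@Q.T+[cx,cy]; return np.c_[p@R.T+c0,np.full(len(p),z)]
E
python3 - <<'E'
from heel import *
t=cam("top");s=cam("side")
a=[]
for yw in (0,3):
    tc=t; ims=[]
    crop(t,338,165,370,200,11,f"a.png",proj(t,outline(-.063,0,yw,.066))); A=cv2.imread("pics/a.png")
    crop(s,280,195,315,222,11,f"b.png",proj(s,outline(-.063,0,yw,.066))); B=cv2.imread("pics/b.png")
    h=max(A.shape[0],B.shape[0]); A=cv2.copyMakeBorder(A,0,h-A.shape[0],0,0,0);B=cv2.copyMakeBorder(B,0,h-B.shape[0],0,0,0)
    a.append(np.hstack([A,B]))
im=np.vstack(a); cv2.imwrite("pics/c29.png",cv2.resize(im,None,fx=.75,fy=.75,interpolation=cv2.INTER_AREA)); print(im.shape)
E
```

```text
(770, 737, 3)
```

View pics/c29.png

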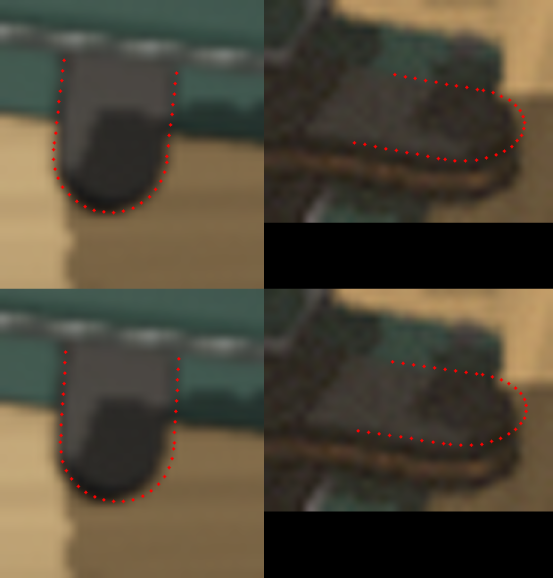

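```bash
python3 -m handwheel '[[0.5,0.010,-0.001,-0.002,-8],[0.5,0.030,-0.004,-0.002,-10.7],[0.5,0.050,-0.007,-0.002,-10.7],[0.5,0.065,-0.009,-0.002,-10.7],[0.5,0.075,-0.0103,-0.002,-10.7]]'
python3 -m handwheel '[[0.5,0.006,-0.0009,0,0],[0.5,0.012,-0.0017,0,0],[0.5,0.018,-0.0026,0,0],[0.5,0.024,-0.0035,0,0],[0.5,0.030,-0.0043,0,0]]'
python3 - <<'E'
from heel import *
s=cam("side");o=get_obs();print(topress(o['ee_pos']),o['tcp_rot'])
crop(s,240,170,340,250,7.5,"s30.png")
E
```

```text
time: 25.4
ee_pos: [0.5075, -0.0214, 0.0418]
tcp_rot: [180.0, 0.3, -7.5]
wrist_force: [-1.3, 0.7, -0.2]
opening: 0.0427
time: 25.9
ee_pos: [0.5377, -0.0257, 0.0419]
tcp_rot: [180.0, 0.3, -7.5]
wrist_force: [-0.4, -0.2, -0.0]
opening: 0.0429
[-0.16428656 -0.00017365] [179.99933907   0.28960423  -7.47611854]
```

View pics/s30.png

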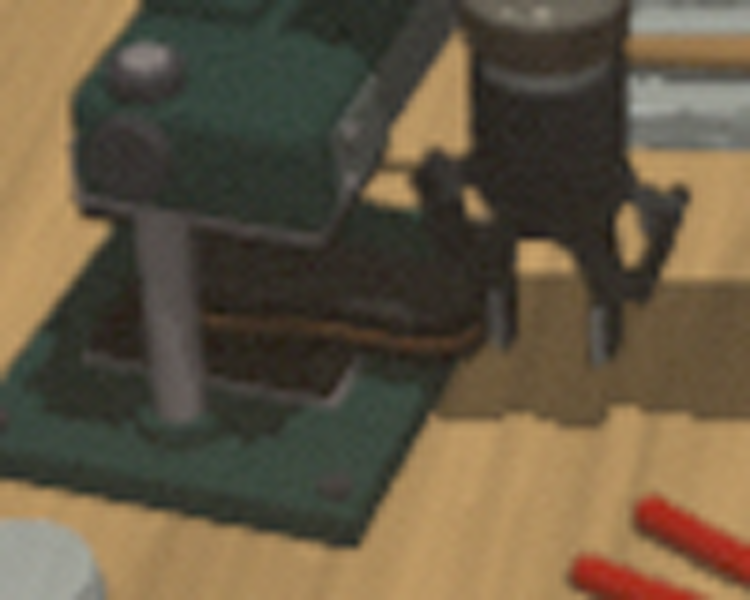

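```bash
python3 -m handwheel '[[0.5,0.004,-0.0006,0,-0.7],[0.5,0.008,-0.0012,0,-0.7],[0.5,0.011,-0.0016,0,-0.7],[0.5,0.012,-0.0017,0,-0.7]]'
python3 -m handwheel '[[0.5,-0.02,0.003,0,0],[0.5,-0.055,0.008,0,0],[0.5,-0.09,0.013,0,0]]'
cat >> heel.py <<'E'
def overlay(t,s,poses,f):
    a=[]
    for p in poses:
        crop(t,338,160,370,195,11,"a.png",proj(t,outline(*p,.066))); A=cv2.imread("pics/a.png")
        crop(s,275,195,315,222,11,"b.png",proj(s,np.r_[outline(*p,.066),outline(*p,.040)[:18]])); B=cv2.imread("pics/b.png")
        h=max(A.shape[0],B.shape[0]); A=cv2.copyMakeBorder(A,0,h-A.shape[0],0,0,0);B=cv2.copyMakeBorder(B,0,h-B.shape[0],0,0,0)
        a.append(np.hstack([A,B]))
    im=np.vstack(a); 
    if im.shape[0]>600: im=cv2.resize(im,None,fx=.77,fy=.77,interpolation=cv2.INTER_AREA)
    cv2.imwrite("pics/"+f,im)
E
python3 - <<'E'
from heel import *
t=cam("top");s=cam("side");o=get_obs();print(topress(o['ee_pos']))
overlay(t,s,[(-.028,0,0),(-.028,0,2)],"c31.png")
E
```

```text
time: 26.35
ee_pos: [0.5508, -0.0276, 0.0419]
tcp_rot: [180.0, 0.3, -8.2]
wrist_force: [-0.8, 0.6, 1.1]
opening: 0.0426
time: 26.65
ee_pos: [0.46, -0.0145, 0.0417]
tcp_rot: [180.0, 0.3, -8.2]
wrist_force: [0.5, 0.2, 1.0]
opening: 0.0427
[-0.24618582 -0.00025476]
```

View pics/c31.png

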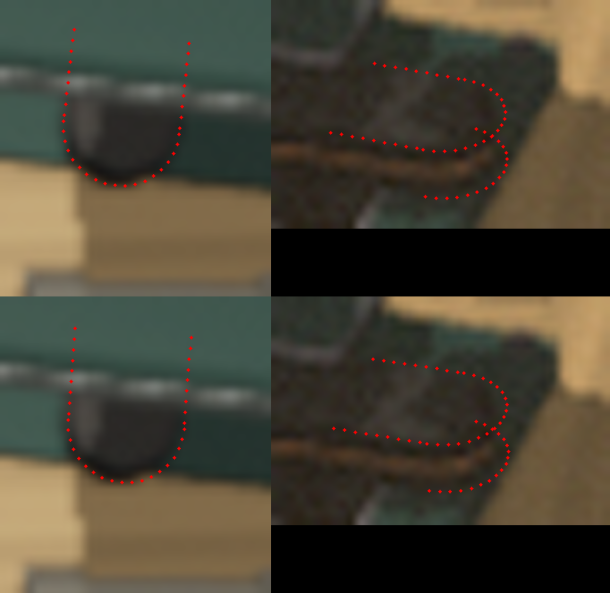

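```bash
python3 - <<'E'
from heel import *
s=cam("side");t=cam("top")
for c,b,f in((s,(245,190,315,225),"e32.png"),(t,(338,172,370,192),"e33.png")):
    x0,y0,x1,y1=b
    sc=11 if c is s else 22
    im=np.clip(c["color"].astype(float)*2.6,0,255).astype(np.uint8); c["color"]=im
    p=proj(c,np.r_[outline(-.027,0,0,.066),outline(-.027,0,0,.040)]) if c is s else proj(c,outline(-.027,0,0,.066))
    crop(c,*b,sc,f,p)
E
```

```text
(no output)
```

View pics/e32.png

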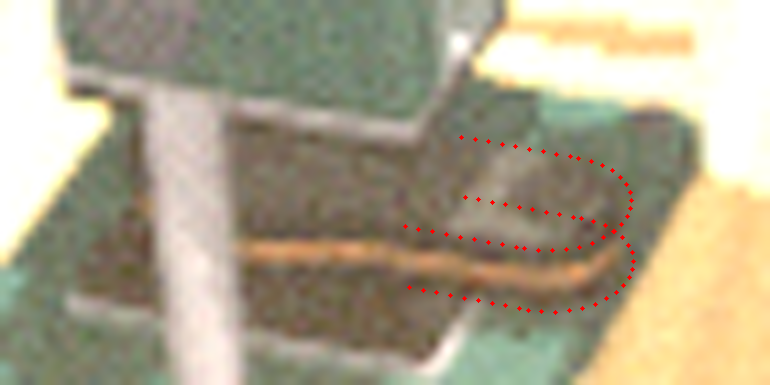

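View pics/e33.png

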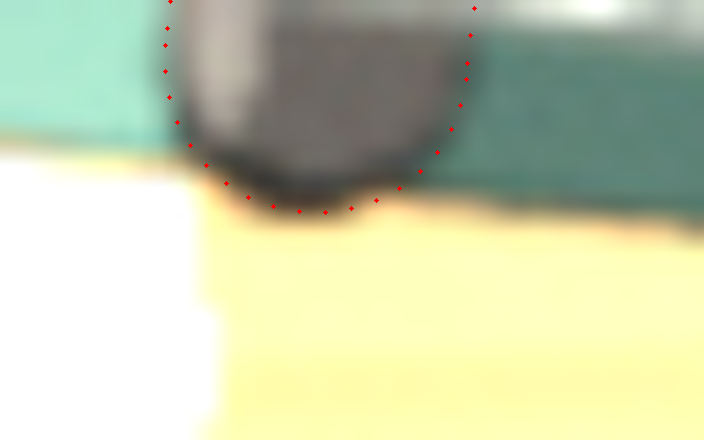

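```bash
python3 - <<'E'
from heel import *
s=cam("side")
w=lambda x,y,yw: (np.array([np.cos(np.radians(yw))*x-np.sin(np.radians(yw))*y-.027,np.sin(np.radians(yw))*x+np.cos(np.radians(yw))*y])@R.T+c0)
for yw in (-3,0,3,6):
    p=proj(s,[[*w(-.06,.027,yw),.053],[*w(-.02,.027,yw),.053]]); d=p[0]-p[1]; print(yw,p.round(1).tolist(),d[1]/d[0])
# cushion left edge slope predicted and actual
p=proj(s,[[*(np.array([-.065,.05])@R.T+c0),.04],[*(np.array([.065,.05])@R.T+c0),.04]]);print(p, (p[0]-p[1])[1]/(p[0]-p[1])[0], (p-[245,190]+.5)*11)
# tan line: subpixel peak of redness per column
im=s["color"].astype(float); red=im[:,:,2]-im[:,:,0]
for u in range(268,302):
    col=red[205:220,u]; k=np.argmax(col); 
    if 0<k<14:
        a,b,c=col[k-1:k+2]; print(u,round(205+k+.5*(a-c)/(a-2*b+c),2),int(b),end=' | ')
E
```

```text
-3 [[290.9, 215.2], [281.1, 213.0]] 0.22433338371867265
0 [[291.6, 214.8], [281.5, 212.9]] 0.1870535955161652
3 [[292.2, 214.3], [282.0, 212.8]] 0.15131374349723054
6 [[292.8, 213.9], [282.4, 212.7]] 0.11683163149072143
[[284.00773581 220.15982896]
 [251.78340829 213.99753212]] 0.19123120060824342 [[434.58509396 337.25811855]
 [ 80.11749122 269.47285331]]
268 212.18 37 | 269 212.26 40 | 270 212.18 46 | 271 212.29 38 | 272 212.33 36 | 273 212.29 40 | 274 212.26 35 | 275 212.27 40 | 276 212.25 39 | 277 212.16 41 | 278 212.36 33 | 279 212.44 28 | 280 212.5 27 | 281 212.9 27 | 282 213.09 32 | 283 213.17 37 | 284 213.29 37 | 285 213.3 32 | 286 213.5 27 | 287 214.21 33 | 288 214.57 30 | 289 214.16 40 | 290 214.38 32 | 291 214.32 34 | 292 214.31 28 | 293 214.83 31 | 294 215.04 32 | 295 214.88 34 | 296 214.36 35 | 297 214.29 44 | 298 214.15 36 | 299 213.27 36 | 300 212.95 29 |
```

```bash
cat > tan.py <<'E'
from heel import *
import sole
from scipy.optimize import least_squares
t=cam("top");s=cam("side")
t2=dict(t);t2["color"]=cv2.imread("pics/top0.png")
m,c=sole.solemask(t2,(235,175,285,240),100)
W=onz(t,c,.022)[:,:2]; yw=np.radians(-13);Q=np.array([[np.cos(yw),-np.sin(yw)],[np.sin(yw),np.cos(yw)]])
L=W@Q; mid=(L.max(0)+L.min(0))/2
heel=L[(L[:,0]-mid[0]>-.062)&(L[:,0]-mid[0]<-.022)]; hy=(heel[:,1].max()+heel[:,1].min())/2
T=L-[mid[0],hy]; sc=np.array([.09/T[:,0].max(), .027/((heel[:,1].max()-heel[:,1].min())/2)]); 
print("scale",sc,"fore y",T[:,1].max(),T[:,1].min())
ang=np.unwrap(np.arctan2(T[:,1],T[:,0])); T=T*(1+.003/np.linalg.norm(T,axis=1))[:,None]
print("ext",T.max(0),T.min(0))
T=T*[.18/np.ptp(T[:,0]),1]
# smooth
from scipy.ndimage import gaussian_filter1d
T=np.c_[gaussian_filter1d(T[:,0],1.5,mode='wrap'),gaussian_filter1d(T[:,1],1.5,mode='wrap')]
def curve(c,x,y,yaw,z):  # world pose
    Q=np.array([[np.cos(yaw),-np.sin(yaw)],[np.sin(yaw),np.cos(yaw)]]); p=T@Q.T+[x,y]
    return proj(c,np.c_[p,np.full(len(p),z)])
def ridge(im,u0,u1,v0,v1):
    red=cv2.GaussianBlur(im.astype(np.float32)[:,:,2]-im[:,:,0].astype(np.float32),(3,3),.6); out=[]
    for u in range(u0,u1):
        col=red[v0:v1,u];k=np.argmax(col)
        if 0<k<v1-v0-1 and col[k]>22:
            a,b,cc=col[k-1:k+2]; out.append([u,v0+k+.5*(a-cc)/(a-2*b+cc)])
    return np.array(out)
E
python3 - <<'E'
from tan import *
o=get_obs()
im=cv2.imread("pics/side0.png")
cv2.imwrite("pics/f1.png",cv2.resize(im[280:318,275:345],None,fx=10,fy=10,interpolation=cv2.INTER_CUBIC))
p=curve(s,.489,.341,np.radians(-13),.013)
crop(dict(s,color=im),275,280,345,318,10,"f1.png",p)
E
```

```text
scale [1.02637188 0.93458736] fore y 0.032954587522152856 -0.03770495894711012
ext [0.09067969 0.03490563] [-0.09067934 -0.03986948]
```

View pics/f1.png

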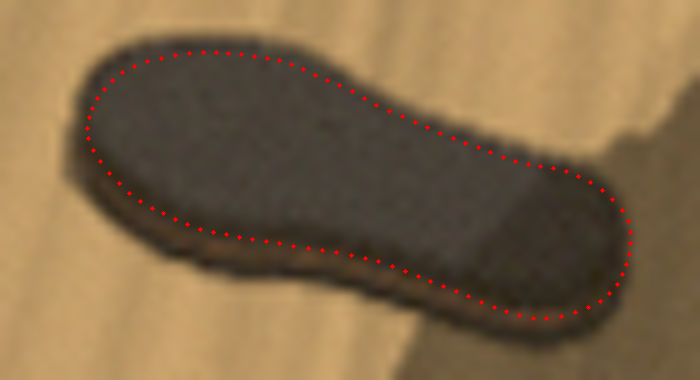

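```bash
cat >> tan.py <<'E'
def fitside(rg,z,x0,heelu=None,fixyaw=None):
    def res(p):
        cu=curve(s,p[0],p[1],p[2],z)
        # lower branch: nearest distance points->curve polyline densified
        d=np.repeat(cu,1,0); dense=np.concatenate([cu+(np.roll(cu,-1,0)-cu)*k/6 for k in range(6)])
        r=[np.min(np.linalg.norm(dense-q,axis=1)) *np.sign(1) for q in rg]
        j=[np.argmin(np.linalg.norm(dense-q,axis=1)) for q in rg]
        rr=[ (q-dense[k])[1] for q,k in zip(rg,j)]
        e=list(np.clip(rr,-3,3))+[ (p[2]-x0[2])*.3]
        if heelu is not None: e.append((dense[:,0].max()-heelu)*3)
        return e
    return least_squares(res,x0,loss='soft_l1',f_scale=.3,diff_step=1e-4)
E
python3 - <<'E'
from tan import *
im0=cv2.imread("pics/side0.png")
r0=ridge(im0,288,332,302,313)
print(r0.round(1).tolist())
for yaw in(-13,):
    f=fitside(r0,.013,[.489,.341,np.radians(yaw)],heelu=None); print("init",f.x,np.degrees(f.x[2]),np.abs(f.fun).mean())
r1=ridge(s["color"],267,300,208,219)
x0=[*(np.array([-.027,0])@R.T+c0),np.radians(-8.24)]
for dy in (-1,2,4):
    x1=list(x0);x1[2]=np.radians(-8.24+dy)
    f=fitside(r1,.053,x1); print("now",f.x,"press",topress(f.x[:2]),np.degrees(f.x[2])+8.24,np.abs(f.fun).mean())
crop(dict(s,color=np.clip(s["color"]*2.5,0,255).astype(np.uint8)),245,190,315,225,11,"f2.png",np.r_[curve(s,*f.x,.053),r1])
E
```

```text
scale [1.02637188 0.93458736] fore y 0.032954587522152856 -0.03770495894711012
ext [0.09067969 0.03490563] [-0.09067934 -0.03986948]
[[288.0, 310.3], [290.0, 311.3], [291.0, 311.5], [295.0, 310.0], [296.0, 310.1], [297.0, 310.2], [303.0, 310.1], [307.0, 311.5], [308.0, 311.3], [309.0, 311.3], [310.0, 311.4], [320.0, 309.4], [321.0, 310.0], [322.0, 310.2], [323.0, 310.3], [324.0, 310.8], [325.0, 311.2], [326.0, 311.3], [327.0, 311.4], [328.0, 311.4], [329.0, 311.3], [330.0, 311.3], [331.0, 311.3]]
init [0.48542742 0.3620334  0.12066707] 6.913713846802976 0.5601684066462695
now [ 0.67852948 -0.04319835 -0.06918242] press [-0.02329663  0.00269055] 4.276139187422927 0.12523973020859094
now [ 0.67460722 -0.04338052 -0.06071224] press [-0.02715229  0.00194813] 4.761444925554523 0.16808657180322417
now [ 0.67619713 -0.04338566 -0.06933639] press [-0.02557806  0.00217091] 4.267317606250636 0.14051783009061203
```

View pics/f2.png

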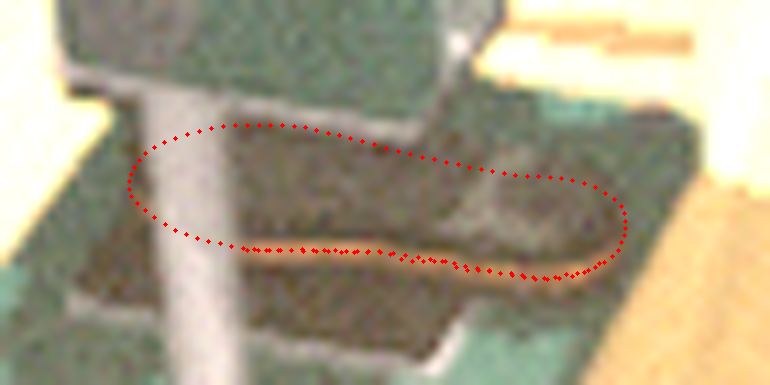

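```bash
python3 -m handwheel '[[0.2,-0.003,-0.022,-0.002,0],[0,-0.0072,-0.0495,-0.005,0],[0,0.030,-0.055,-0.006,0],[0,0.062,-0.0595,-0.006,0],[0,0.083,-0.0625,-0.006,0]]'
python3 -m handwheel '[[0,0.005,-0.0008,0,0],[0,0.005,-0.0008,0,0]]'
python3 - <<'E'
from heel import *
s=cam("side");t=cam("top");print(topress(get_obs()['ee_pos']))
crop(s,245,180,325,230,9,"s34.png");crop(t,330,160,390,205,9,"t34.png")
E
```

```text
time: 27.6
ee_pos: [0.5466, -0.0779, 0.0354]
tcp_rot: [180.0, 0.3, -8.2]
wrist_force: [-0.4, 0.4, 0.3]
opening: 0.086
time: 27.8
ee_pos: [0.5519, -0.0788, 0.0347]
tcp_rot: [180.0, 0.3, -8.2]
wrist_force: [-1.1, 0.5, 0.4]
opening: 0.0854
[-0.14463205 -0.05061975]
```

View pics/s34.png

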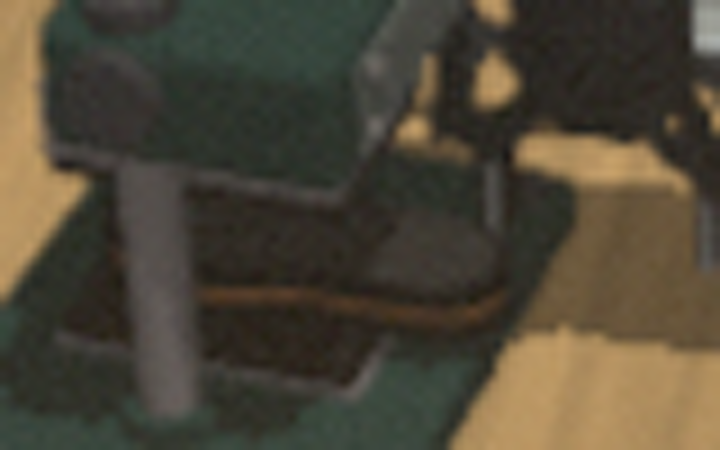

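View pics/t34.png

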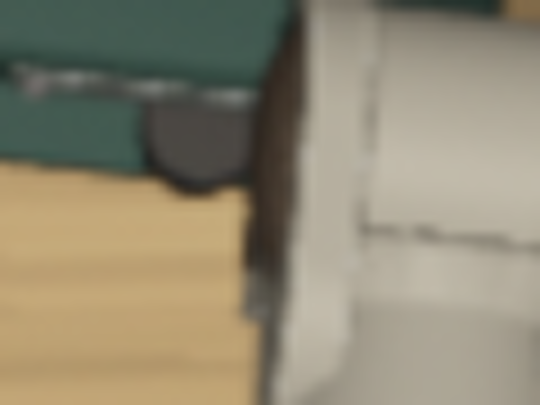

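```bash
python3 -m handwheel '[[0,0.0006,0.004,0,0],[0,0.001,0.007,0,0],[0,0.0014,0.010,0,0],[0,0.0018,0.0125,0,0],[0,0.0022,0.0150,0,0]]'
cat > now.py <<'E'
from tan import *
def now():
    r1=ridge(s["color"],267,300,208,219)
    x0=[*(np.array([-.026,0])@R.T+c0),np.radians(-6)]
    f=fitside(r1,.053,x0); print("press",topress(f.x[:2]).round(4),"yaw",round(np.degrees(f.x[2])+8.24,2),"res",np.abs(f.fun).mean().round(3),len(r1)); return f,r1
E
python3 - <<'E'
from now import *
print(topress(get_obs()['ee_pos']));f,r1=now()
crop(dict(s,color=np.clip(s["color"]*2.5,0,255).astype(np.uint8)),245,190,315,225,11,"f3.png",np.r_[curve(s,*f.x,.053)])
E
```

```text
time: 28.4
ee_pos: [0.5529, -0.0633, 0.0352]
tcp_rot: [180.0, 0.3, -8.2]
wrist_force: [-0.3, -0.5, -0.1]
opening: 0.0853
scale [1.02637188 0.93458736] fore y 0.032954587522152856 -0.03770495894711012
ext [0.09067969 0.03490563] [-0.09067934 -0.03986948]
[-0.14464339 -0.03509741]
press [-0.0237  0.0035] yaw 2.17 res 0.129 33
```

View pics/f3.png

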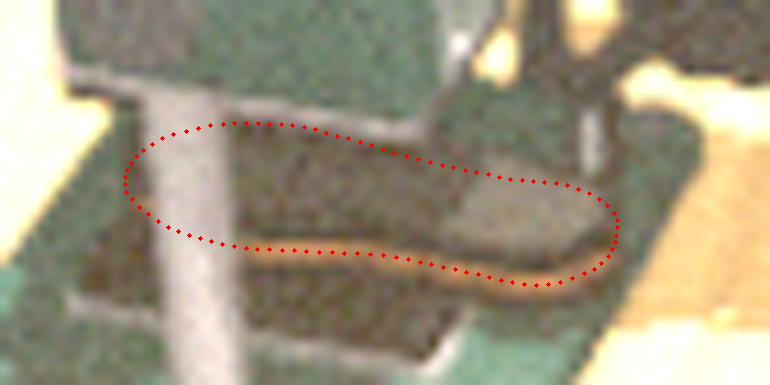

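```bash
python3 - <<'E'
from now import *
f,r1=now()
for a,b in((280,291),(281,292),(282,290)):
    q=r1[(r1[:,0]>=a)&(r1[:,0]<=b)]; print(a,b,np.polyfit(q[:,0],q[:,1],1)[0])
overlay(t,s,[(-.025,.0035,0),(-.025,.002,1)],"c35.png")
E
```

```text
scale [1.02637188 0.93458736] fore y 0.032954587522152856 -0.03770495894711012
ext [0.09067969 0.03490563] [-0.09067934 -0.03986948]
press [-0.0245  0.0036] yaw 2.41 res 0.137 33
280 291 0.1941924357747725
281 292 0.1968413609099544
282 290 0.20940318976839373
```

View pics/c35.png

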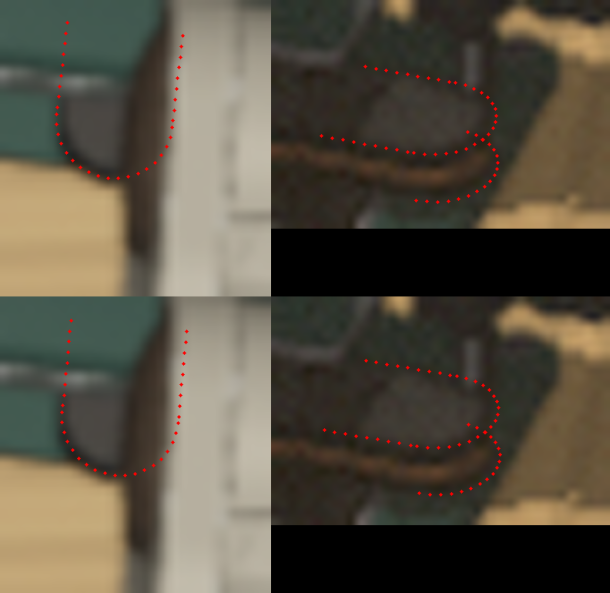

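```bash
python3 -m handwheel '[[0,-0.001,-0.008,0,0],[0,-0.0021,-0.0148,0,0],[0,-0.045,-0.0085,0,0],[0,-0.085,-0.003,0.01,0],[0,-0.105,0,0.04,0]]'
python3 - <<'E'
from now import *
f,r1=now()
t=cam("top");overlay(t,s,[(-.025,.0035,0),(-.025,.002,1)],"c36.png")
E
```

```text
time: 29.1
ee_pos: [0.4434, -0.0635, 0.0722]
tcp_rot: [180.0, 0.8, -8.3]
wrist_force: [1.5, -0.1, 1.2]
opening: 0.0856
scale [1.02637188 0.93458736] fore y 0.032954587522152856 -0.03770495894711012
ext [0.09067969 0.03490563] [-0.09067934 -0.03986948]
press [-0.0238  0.0036] yaw 2.47 res 0.112 33
```

View pics/c36.png

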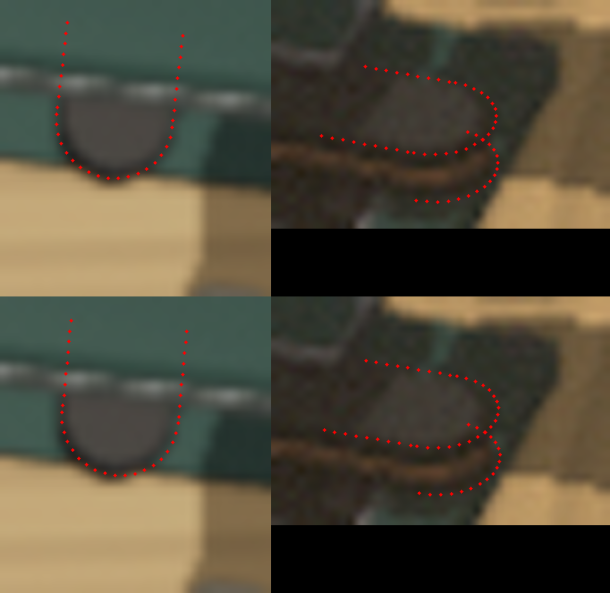

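```bash
python3 -m handwheel '[[0.5,0,-0.01,0.045,0],[1,0,-0.02,0.093,0],[1,0,-0.03,0.141,0],[1,0,-0.04,0.189,0],[1,0,-0.05,0.237,0]]' 40
python3 -m handwheel '[[1,0.005,-0.005,0.035,0],[1,0.030,-0.030,0.035,0],[1,0.060,-0.050,0.035,0],[1,0.090,-0.068,0.035,0],[1,0.1023,-0.0745,0.035,0]]'
python3 - <<'E'
from heel import *
s=cam("side");t=cam("top");o=get_obs();print(o['ee_pos'],topress(o['ee_pos']),o['q'].round(1))
crop(s,230,90,350,190,6.5,"s37.png");crop(t,340,120,440,220,6,"t37.png")
E
```

```text
time: 29.75
ee_pos: [0.4485, -0.115, 0.3154]
tcp_rot: [180.0, 0.1, -8.3]
wrist_force: [1.2, -0.7, 0.5]
opening: 0.0125
time: 30.25
ee_pos: [0.5534, -0.1918, 0.3475]
tcp_rot: [-180.0, 0.3, -8.3]
wrist_force: [-0.6, -0.8, -0.6]
opening: -0.0003
[ 0.55261442 -0.19109713  0.34746086] [-0.12671496 -0.16172751] [-19.1  15.5  35.6 110.4  -0.   79.3]
```

View pics/s37.png

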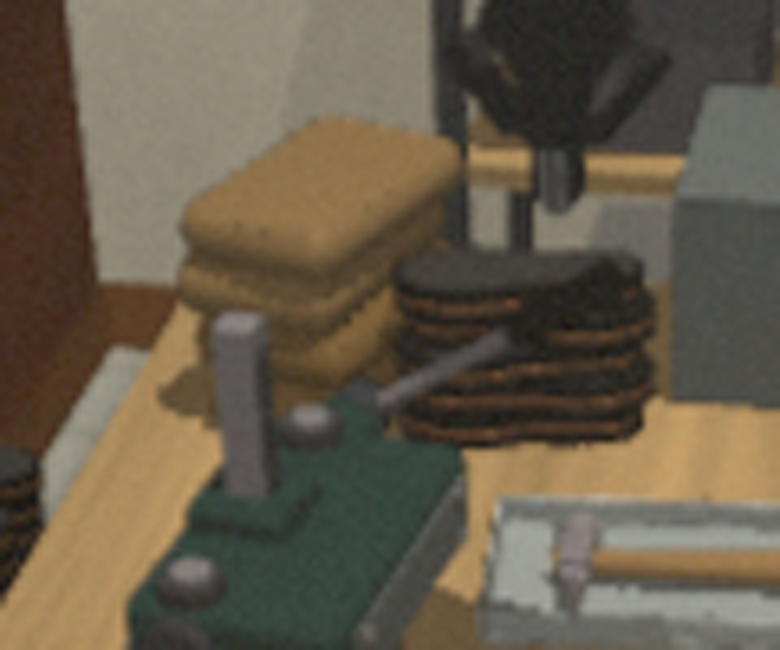

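View pics/t37.png

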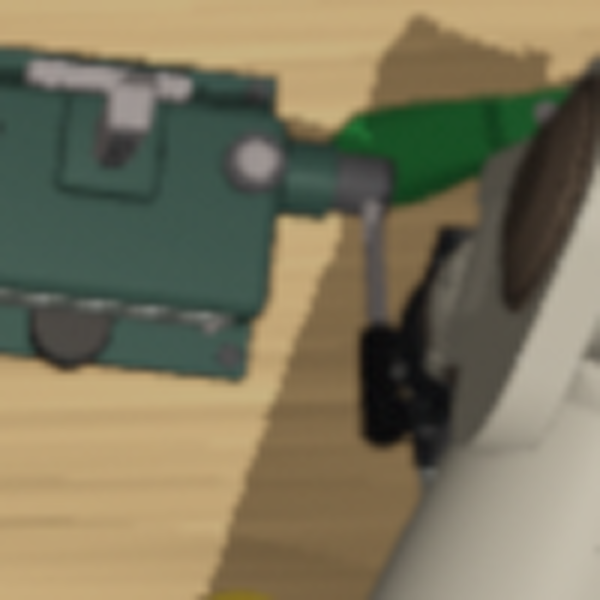

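```bash
python3 - <<'E'
from heel import *
t=cam("top")
P=onz(t,[[340+382/6-.5,120+385/6-.5]],.296);print(P,topress(P))
P=onz(t,[[340+375/6-.5,120+260/6-.5]],.24);print(P,topress(P))
E
python3 -m handwheel '[[1,-0.007,0.003,-0.010,0],[1,-0.007,0.003,-0.025,0],[1,-0.007,0.003,-0.035,0],[1,-0.007,0.003,-0.04,0]]' 40
```

```text
[[ 0.54908882 -0.1865311   0.296     ]] [[-0.13085857 -0.15771391]]
[[ 0.62720585 -0.19760078  0.24      ]] [[-0.05196148 -0.15747358]]
time: 30.8
ee_pos: [0.5438, -0.1871, 0.3084]
tcp_rot: [-180.0, 0.3, -8.3]
wrist_force: [-0.6, -0.3, 4.9]
opening: 0.0
```

```bash
python3 -m handwheel '[[1,0,0,-0.015,0],[1,0,0,-0.030,0],[1,0,0,-0.045,0],[1,0,0,-0.060,0],[1,0,0,-0.075,0]]'
python3 -m handwheel '[[1,0,0,-0.015,0],[1,0,0,-0.030,0],[1,0,0,-0.042,0],[1,0,0,-0.054,0],[1,0,0,-0.064,0]]'
python3 - <<'E'
from heel import *
s=cam("side");t=cam("top");o=get_obs();print(topress(o['ee_pos']))
crop(s,230,120,350,220,6.5,"s38.png")
E
```

```text
time: 31.3
ee_pos: [0.5433, -0.1869, 0.2343]
tcp_rot: [180.0, 0.2, -8.3]
wrist_force: [-1.4, 0.4, 6.4]
opening: -0.0001
time: 31.8
ee_pos: [0.5439, -0.187, 0.1702]
tcp_rot: [180.0, 0.0, -8.3]
wrist_force: [2.5, 0.2, 5.3]
opening: -0.0002
[-0.13677576 -0.15883785]
```

View pics/s38.png

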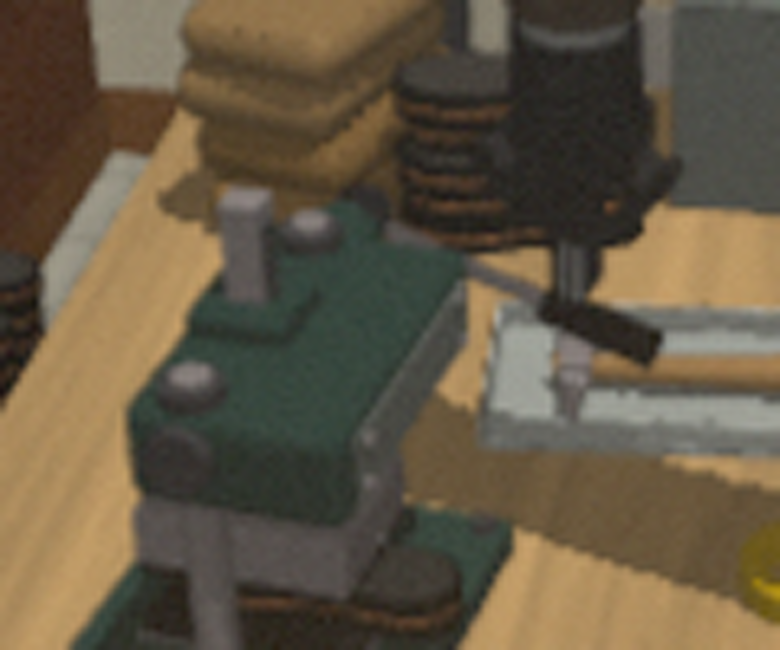

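```bash
python3 -m handwheel '[[1,0,0,-0.010,0],[1,0,0,-0.018,0],[1,0,0,-0.025,0],[1,0,0,-0.030,0],[1,0,0,-0.034,0]]'
python3 -m handwheel '[[1,0,0,-0.003,0],[1,0,0,-0.004,0]]'
python3 - <<'E'
from heel import *
s=cam("side");t=cam("top");o=get_obs();print(topress(o['ee_pos']))
crop(s,230,120,350,220,6.5,"s39.png")
E
```

```text
time: 32.4
ee_pos: [0.5442, -0.1871, 0.1378]
tcp_rot: [180.0, -0.0, -8.3]
wrist_force: [-7.1, 2.5, 38.9]
opening: -0.0004
time: 32.6
ee_pos: [0.5445, -0.1872, 0.1379]
tcp_rot: [179.9, -0.3, -8.3]
wrist_force: [-11.7, 3.8, 33.3]
opening: -0.0
[-0.13539021 -0.15899787]
```

View pics/s39.png

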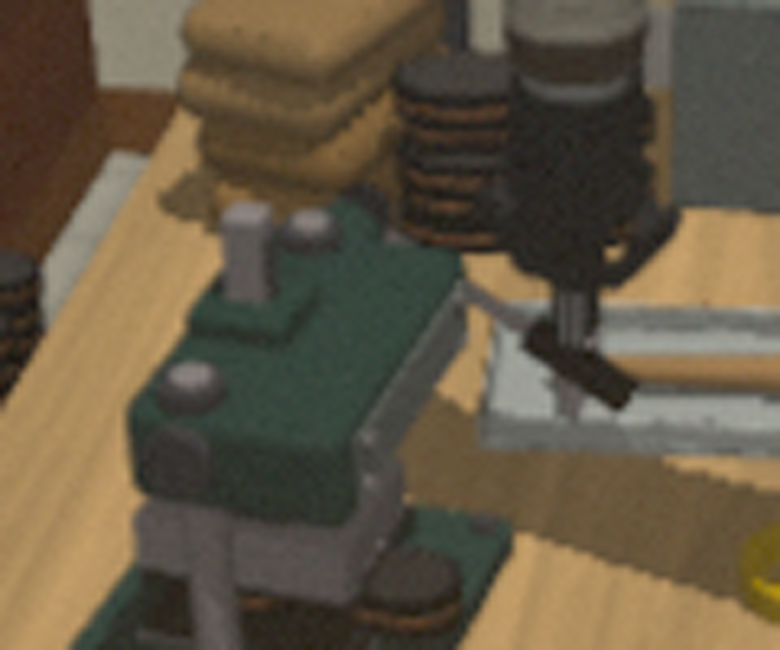

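```bash
python3 -m handwheel '[[1,0,0,0.02,0],[1,0,0,0.06,0],[1,-0.01,0,0.10,0],[1,-0.05,0,0.13,0],[1,-0.09,0,0.15,0]]'
python3 -m handwheel '[[1,-0.03,-0.03,0,0],[1,-0.06,-0.06,0,0],[1,-0.08,-0.09,0,0],[1,-0.1,-0.1,0,0],[1,-0.1,-0.1,0,0]]'
python3 - <<'E'
from now import *
f,r1=now()
overlay(t,s,[(-.025,.0035,0),(-.025,.002,1)],"c40.png")
# lever angle from side: predicted grip projections
for a in (30,28,25):
    x=np.array([-.1925*np.cos(np.radians(a)),-.16])@R.T+c0; print(a,((proj(s,[[*x,.2-.1925*np.sin(np.radians(a))]])-[230,120]+.5)*6.5).round())
crop(s,230,120,350,220,6.5,"s40.png");crop(t,300,110,460,240,5,"t40.png")
E
```

```text
time: 33.2
ee_pos: [0.4539, -0.1871, 0.2895]
tcp_rot: [179.9, -0.3, -8.2]
wrist_force: [0.2, -0.7, 1.2]
opening: -0.0001
time: 33.7
ee_pos: [0.352, -0.2883, 0.2896]
tcp_rot: [179.9, -0.3, -8.4]
wrist_force: [0.4, -0.4, -0.0]
opening: -0.0004
scale [1.02637188 0.93458736] fore y 0.032954587522152856 -0.03770495894711012
ext [0.09067969 0.03490563] [-0.09067934 -0.03986948]
press [-0.02    0.0049] yaw 1.96 res 0.153 21
30 [[631. 395.]]
28 [[636. 388.]]
25 [[643. 377.]]
```

View pics/s40.png

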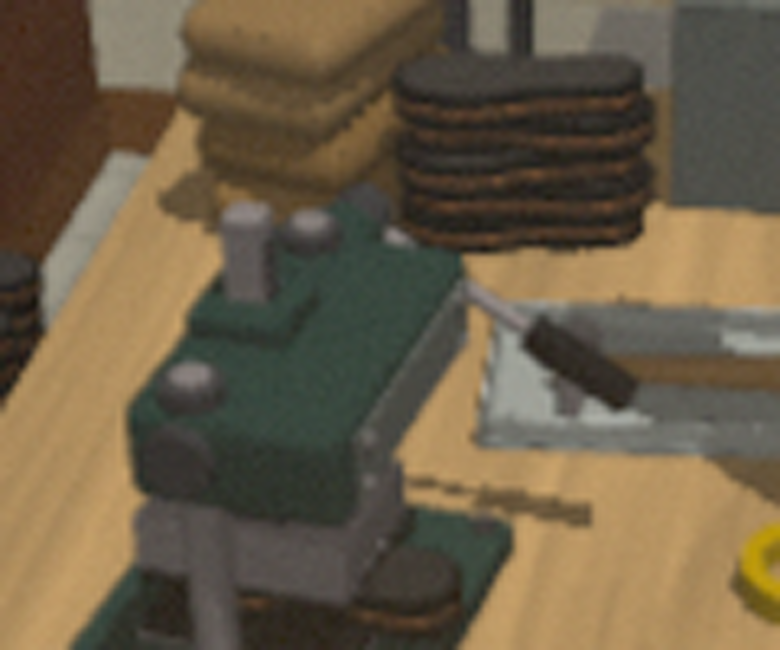

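View pics/c40.png

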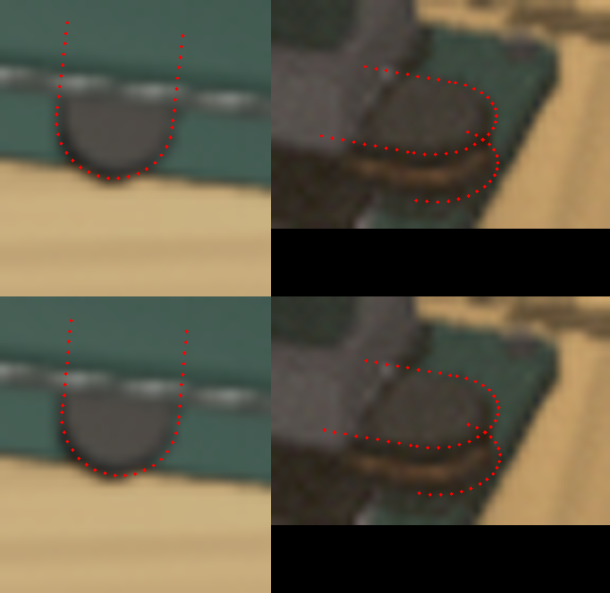

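View pics/t40.png

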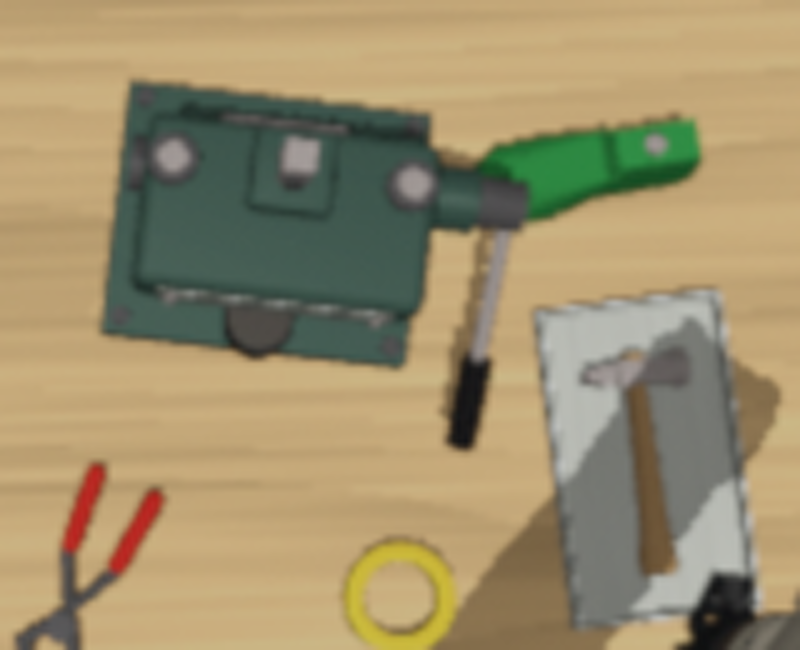

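```bash
python3 -c "
from workcell import job_done
print(job_done())"
```

```text
the job is handed in; nothing more can be done
None
```

The job is handed in: the hammer is in the tray and the press is clamped on the sole. It took about 34 s of the 72 s allowed.

- **Hammer:** I pulled it out by its handle, then gripped it again further along. I lowered it until it touched the tray floor before letting go. The last pictures show it lying flat inside the tray.
- **Sole:** It went in toe first, tread down. The gripper cannot lean back, so it could not reach far enough in to place the sole directly.
    - When I first let go, the heel tipped down over the front of the cushion.
    - A push on the heel set it flat again, and a second push slid it in to depth. A nudge on the side of the heel then squared it.
- **Lever:** I pushed it down to its stop. After I let go it stayed at about 30° down, and the sole's heel had not moved.

**Last checks:** the two cameras disagree by a few millimetres.

| | Result |
|---|---|
| Depth of the sole | within about 1–2 mm of what was wanted; a less certain fit after clamping, with less of the edge in view, said 5 mm too deep |
| Sideways position | 2–5 mm to the left of the press's middle, which I could not correct from the front |
| Squareness | two measurements disagree: about 0° from the heel edge before clamping, about 2° from the outline fit |

**Contacts:** the gripper's body touched the press head once, at about 31–33 N, while I was reaching for the hammer. The fingers pressed on the lever with about 40 N at its stop. The pincers and tape roll look unmoved in the last pictures; I did not check the tin and the last separately, but never worked close to them.

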